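# Change over the leaf drilling jig

## Robot

A 6-joint arm with a two-finger parallel gripper is mounted at the origin on the work surface. World frame = base frame: x ahead of the robot, y to its left, z up, the work surface at z = 0. Lengths are in m, angles in rad, forces in N, time in s.
With the tool pointing down it reaches from about 0.25 to 0.775 m from the base axis. Payload 8.9 kg.
Tool frame: the origin (TCP) lies at the very end of the fingers, on their centre line; the grasp point (between the pads) lies 19 mm behind it (env.grasp_offset is the distance from the TCP to the grasp point, in m); z points along the fingers, y is the direction in which the jaws open and shut (so a half turn about z gives the same grasp; the last joint's range is limited). The gripper opens to 85 mm and grips with 20 to 120 N. Pads are 22 mm wide; open, the fingers measure 114 mm over their backs; the gripper's body (76 mm by 85 mm) begins 54 mm behind the grasp point. The pads swing forward as they close: fully open they stand 13 mm farther back than shut.
Start: joints at [1.189, 0.291, -0.153, 1.127, 0, 1.431], TCP at [0.126, 0.51, 0.231] pointing down, gripper open.
Joint ranges: [-2.52, 2.52], [-0.91, 1.74], [-1.3, 1.37], [-1.96, 2.02], [-1.52, 1.47], [-3.14, 3.14]. Speed limits (rad/s): [2.22, 2.22, 2.79, 3.14, 3.14, 3.14].

## Interface

Orientations are given as a rotation vector (axis times angle).
In Python, from bench import env gives the robot as it stands.
- The arm moves only by the shell command python3 -m crank 'ROWS' [OPENING] [FORCE]. ROWS is text: rows parted by semicolons, each of 6 numbers parted by spaces: the shift along the tool's x, y, z in mm, then the turn, a rotation vector about the tool's x, y, z in degrees. A call has 1 to 12 rows; each row is the pose to reach, as a shift and turn from the pose commanded when the call began, along the tool's axes at that moment; what a row does not reach only later rows make up. A row lasts 1/8 s, in which the tool goes at most 62.5 mm and 10.7 degrees, less where a joint would pass 70% of its speed; a pose out of reach is approached as far as the arm can. A call with a gripper value outside its range is refused whole. OPENING is the opening, from 0 (shut) to 1 (fully open), set as the call begins (- or left out, the last holds). The fingers move at their own pace and stop on an object; FORCE is the grip in N (left out, the last holds). Time passes only in rows, so rows that repeat a pose let the fingers close. It gives the time, the measured TCP pose, the force and the opening at its end, in the units of the state.
- env.sense(): the state, without advancing time (a new reading comes with each control period).
- env.get_image(name): name is "side" or "top" or "wrist"; returns a dict with "pixels" (384x512x3 uint8, blue, green, red), "fov_y" (degrees; the focal length in pixels is half the picture's height over the tangent of half this angle, whatever the lens; pixels are square), "cx", "cy" (the principal point, pixels), "R" (3x3) and "t" (3): a world point X has camera coordinates R X + t. Camera axes: x right, y down, z forward; pixel columns grow to the right and rows downward; lengths in m; the calibration is good to about 2 mm. A picture is of the moment at which its call begins. There is no depth.
- env.job_done(): hands the job in, once; it reports no verdict.
The state is a dict: "time_s": time; "joint_positions": joint angles; "qvel": joint speeds; "joint_efforts": joint torques, N m; "eef_pos": TCP position; "orientation": TCP orientation; "ft_force": force on the tool from outside, world axes, zero at the start; "wrist_torque": the same for the moment, N m; "opening": finger opening in m.
Only numpy, scipy, OpenCV 4.12 (cv2) and the standard library are available. Lean on these libraries where they do the work, as an engineer would, in place of code of your own. Each camera call takes 0.05 s, during which the arm holds its last target.

## Task

Change over the drilling jig: loosen the wing nut, swing its eyebolt out of the slot, open the leaf right over onto its stop, and put every drilled stone block in the wooden tray, each on the tray's floor. Then tip the upright stone panel over the bed's near edge so that it lies flat on the bed, carved face up, and push it square against the back stop. Leave the bolt out and the leaf open, and do not shift the tools lying around.

Things in the scene. Friction and masses are not known exactly. Their poses are not given: they have to be found in the camera images.
- jig: Cast-iron leaf drilling jig, fixed. Origin: underside of the bed, midway; x points across the bed from its near (robot side) edge to the back stop, y along it from the swing bolt to the leaf's hinge, z up
- jig_bed (a point): middle of the bed's flat top, 14 mm above the bench, axes as the jig. The bed's near edge is a 14 mm step at x = -55 mm. Back stop: a bar with its face at x = +50 mm, 20 mm above the bed. Clear length in y: -75 to +75 mm, between the rest for the leaf's free end (57 mm tall, |x| < 38 mm) and the hinge pedestal (74 mm tall, same width)
- wingnut (a joint): turn of the brass wing nut, rad: 0 is hard tight; grows (nut backs off, rising 6 mm a turn) counter-clockwise seen from above, up to 7.5. Its washer sits behind two 2 mm lips at the mouth of the lug's slot, so the bolt cannot swing until the nut is backed off 4 to 4.5 rad; more does no harm. Drag 0.06 N m; it stays where it is left
- wingnut_grip (a point): on the nut's axis, half-way up its wings; z along the bolt, x along the wings. The wings are a plate 8 mm thick and 62 mm across, from 15 mm below this point to 13 mm above it (the 8 mm bolt end shows in the V between them). Below is a round 16 mm hub, then the washer; the leaf's top is 28 mm below the point while tight. Pinch the plate's flat sides from above
- eyebolt (a joint): swing of the eyebolt, rad: 0 upright in the slot, grows as it swings outward (to the jig's -y), 1.25 fully out and down. Light; past about 0.4 it falls out by its own weight
- eyebolt_pivot (a point): pivot pin of the eyebolt (axis along the jig's x), 18 mm above the bench; the wing nut's grip point is 77 mm from it when tight
- leaf (a joint): opening of the hinged leaf, rad: 0 shut (level), pi/2 upright, 1.95 leaning back on its stop. Mass 0.5 kg; it falls shut if let go short of upright, and falls on to its stop beyond it
- leaf_hinge (a point): leaf's hinge pin (axis along the jig's x), 62 mm above the bench
- leaf_handle (a point): grip point on the leaf's side handle: a round bar, 12 mm thick, sticking out 48 mm from the leaf's robot-side edge, axis along the jig's x, a 17 mm black button on its tip. The point is 26 mm out from that edge and 180 mm from the hinge pin; shut, 62 mm above the bench. The leaf is 56 mm wide, 10 mm thick and runs 47 mm past the handle
- tray: wooden tray fixed on the bench, origin centre of its underside; outside 150 mm (its x) by 230 mm (its y), 32 mm high, walls and floor 8 mm thick
- panel_center (a point): centre of the loose stone panel, 110 mm wide (its y), 40 mm thick (its x), 80 mm tall (its z), 0.6 to 0.9 kg. It starts upright, on its long edge, on the bench in front of the jig's near edge
- panel_face (a point): middle of the panel's carved face (rosette lines), which starts towards the robot (panel's -x side)
- block0_center (a point): centre of a drilled stone block, 55 mm (its x) by 32 mm (its y) by 40 mm high, about 0.18 kg, a dark hole in its top; the blocks lie side by side on the jig's bed, 5 mm apart, long side along the jig's x; two to four are there, the others absent
- block1_center (a point): centre of a drilled stone block, 55 mm (its x) by 32 mm (its y) by 40 mm high, about 0.18 kg, a dark hole in its top; the blocks lie side by side on the jig's bed, 5 mm apart, long side along the jig's x; two to four are there, the others absent
- block2_center (a point): centre of a drilled stone block, 55 mm (its x) by 32 mm (its y) by 40 mm high, about 0.18 kg, a dark hole in its top; the blocks lie side by side on the jig's bed, 5 mm apart, long side along the jig's x; two to four are there, the others absent
- block3_center (a point): centre of a drilled stone block, 55 mm (its x) by 32 mm (its y) by 40 mm high, about 0.18 kg, a dark hole in its top; the blocks lie side by side on the jig's bed, 5 mm apart, long side along the jig's x; two to four are there, the others absent
- mallet: bystander: club hammer: steel head 40 x 85 x 40 mm, wooden handle 24 mm thick
- chisel_a: bystander: steel stone chisel, 160 mm long, 13 mm thick
- chisel_b: bystander: steel stone chisel, 190 mm long, 13 mm thick
- try_square: bystander: try square, steel blade 200 mm, 4 mm thick, wooden stock 130 mm
- brush: bystander: wooden hand brush, 200 mm long, 20 mm high
- offcut: bystander: dark stone offcut 62 x 48 x 30 mm
Not all that is in view belongs to the job. Leave any blue look-alike of the part that bears block0_center alone.

How it is judged:
On the way, in this order (a step that is already met when the one before it is completed fails the run):
1. the wing nut is backed off (value of joint wingnut above 3.2 rad), for 0.2 s.
2. the eyebolt is swung out of the slot (value of joint eyebolt above 0.9 rad), for 0.2 s.
3. the leaf is open, past upright (value of joint leaf above 1.6 rad), for 0.2 s.
At the end, for the whole second after the job is handed in: Bolt out (over 0.9 rad); leaf open (over 1.6 rad); every block present at rest inside the tray, centre under 40 mm above the bench; panel at rest flat on the bed (0.08 rad), carved face up, within 7 mm of the back stop, square within 0.1 rad, within 25 mm of the bed's middle (value of joint eyebolt above 0.9 rad and value of joint leaf above 1.6 rad and velocity of joint leaf below 0.05 rad/s and x of block0_center in the frame of tray between -0.067 and 0.067 m and y of block0_center in the frame of tray between -0.107 and 0.107 m and z of each of block0_center, block1_center, block2_center, block3_center in the frame of tray below 0.04 m and linear speed of each of block0, block1, block2, block3, panel below 0.02 m/s and x of block1_center in the frame of tray between -0.067 and 0.067 m and y of block1_center in the frame of tray between -0.107 and 0.107 m and x of block2_center in the frame of tray between -0.067 and 0.067 m and y of block2_center in the frame of tray between -0.107 and 0.107 m and x of block3_center in the frame of tray between -0.067 and 0.067 m and y of block3_center in the frame of tray between -0.107 and 0.107 m and x of panel_center in the frame of jig between 0.003 and 0.016 m and y of panel_center in the frame of jig between -0.025 and 0.025 m and z of panel_center in the frame of jig between 0.029 and 0.039 m and z of panel_face in the frame of jig above 0.048 m and angle between the x axis of panel_center and the z axis of jig, either way round below 0.08 rad and angle between the y axis of panel_center and the y axis of jig, either way round below 0.1 rad); the robot touches nothing.
It fails at once if a tool lying on the bench was shifted by more than 4 cm (distance of any of mallet, chisel_a, chisel_b, try_square, brush, offcut from where it was at the start of the episode above 0.04 m).
Of block0, block1, block2, block3 only 2 to 4 are there at a start; the rules pass over those that are not, and their reading is None.
At some moment in a run one of block0, block1, block2, block3 may be knocked a few centimetres aside while the robot is not near it.
Once in a run the grip may slacken for a moment while it holds something.
It also fails if it takes over 210 s, if anything falls off the work surface, if the arm or the gripper's body presses on something with over 40 N, if the wrist force passes 120 N, or if a joint passes its speed limit or range.

## Working session

There is one attempt and no reset: what is moved stays moved. The work goes in short steps, Python scripts to look and compute and a shell command to move; the robot and the scene stay as the last step left them, time stands still between calls to the robot, and variables do not carry over. Pictures are saved under pics/ and viewed, and the job is handed in when it is done.

```bash
ls; mkdir -p pics; python3 - <<'E'
from bench import env
import cv2
print(env.sense())
for n in ["side","top","wrist"]:
    im=env.get_image(n); cv2.imwrite(f"pics/a_{n}.png",im["pixels"]); print(n,im["fov_y"],im["cx"],im["cy"],im["R"],im["t"])
E
```

```text
pics
{'time_s': 0.0, 'joint_positions': array([ 1.18872081e+00,  2.91273810e-01, -1.54165017e-01,  1.12668526e+00,
        1.33521093e-05,  1.43147969e+00]), 'qvel': array([ 1.99547180e-04,  1.37570695e-04,  4.17742940e-05, -1.09883822e-03,
       -1.23985308e-03,  3.13271234e-03]), 'joint_efforts': array([ 7.03542901e-04, -5.37141752e+01,  3.31370687e+01,  1.58224296e-02,
       -3.47171554e-04,  1.31040701e-05]), 'eef_pos': array([0.12603034, 0.50918179, 0.23072123]), 'orientation': array([-3.80346054e-01, -3.11812540e+00,  2.00954036e-03]), 'ft_force': array([ 0.17471   ,  0.45851964, -0.23487962]), 'wrist_torque': array([0.02483095, 0.03307593, 0.01168458]), 'opening': 0.08509964670357474}
side 53.55102063617434 257.38058022868535 192.4601554849215 [[-0.96666858 -0.25555461 -0.01561102]
 [-0.14081094  0.58157911 -0.80121034]
 [ 0.21383204 -0.77230666 -0.59817914]] [0.50854294 0.13903501 0.9315258 ]
top 56.67733376054595 256.7985939299041 189.588503222725 [[ 1.74555743e-03 -9.99924423e-01 -1.21696559e-02]
 [-9.83550346e-01  4.81441097e-04 -1.80633564e-01]
 [ 1.80625772e-01  1.22847755e-02 -9.83475172e-01]] [0.01440533 0.51483912 1.13391976]
wrist 64.42294838180621 252.77005909668287 192.00402366567758 [[ 2.40962805e-01  9.70533902e-01 -9.33932935e-04]
 [ 9.35384545e-01 -2.31979127e-01  2.66910919e-01]
 [ 2.58829443e-01 -6.51891902e-02 -9.63720753e-01]] [-0.52292483 -0.03325537  0.37818748]
```

View pics/a_side.png

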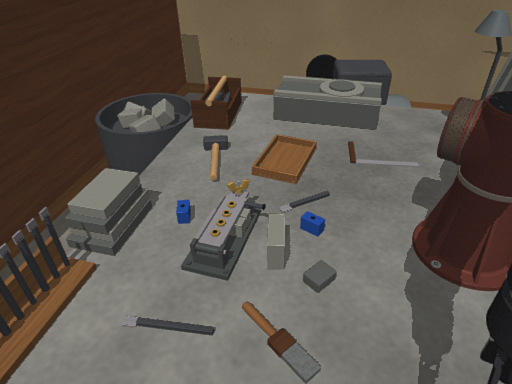

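View pics/a_top.png

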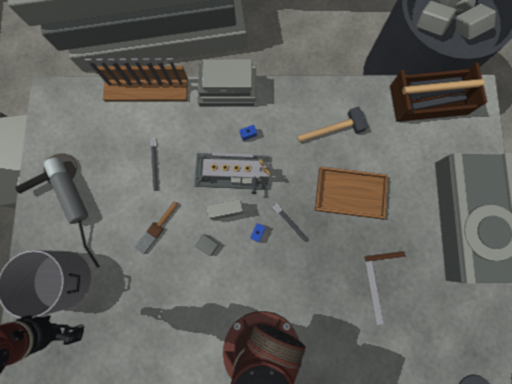

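View pics/a_wrist.png

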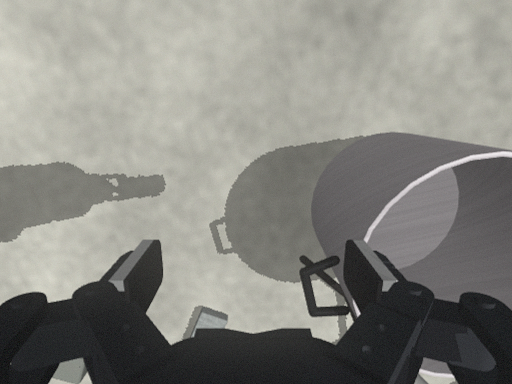

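```bash
cat > h.py <<'E'
import numpy as np, cv2
from bench import env
from scipy.spatial.transform import Rotation as Ro
def cam(n):
    im=env.get_image(n); im["f"]=192/np.tan(np.radians(im["fov_y"]/2)); return im
def ray(im,u,v):
    d=np.array([(u-im["cx"])/im["f"],(v-im["cy"])/im["f"],1.]); R=np.array(im["R"]);t=np.array(im["t"])
    return -R.T@t, R.T@d
def onz(im,u,v,z):
    o,d=ray(im,u,v); return o+d*(z-o[2])/d[2]
def tri(im1,p1,im2,p2):
    o1,d1=ray(im1,*p1);o2,d2=ray(im2,*p2)
    A=np.c_[d1,-d2]; s=np.linalg.lstsq(A,o2-o1,rcond=None)[0]
    a=o1+d1*s[0];b=o2+d2*s[1]; return (a+b)/2,np.linalg.norm(a-b)
def proj(im,X):
    c=np.array(im["R"])@np.array(X)+np.array(im["t"]); return im["cx"]+im["f"]*c[0]/c[2], im["cy"]+im["f"]*c[1]/c[2]
def crop(im,x0,y0,x1,y1,k,name):
    c=cv2.resize(im["pixels"][y0:y1,x0:x1],None,fx=k,fy=k,interpolation=cv2.INTER_CUBIC); cv2.imwrite("pics/"+name+".png",c)
def tool():
    s=env.sense(); return np.array(s["eef_pos"]), Ro.from_rotvec(s["orientation"])
def shift(target):  # world target TCP -> shift in mm tool axes
    p,R=tool(); return R.inv().apply(np.array(target)-p)*1000
E
python3 - <<'E'
from h import *
t=cam("top");s=cam("side")
crop(t,185,140,285,250,5,"b_top"); crop(s,170,170,340,300,4,"b_side")
E
```

```text
(no output)
```

View pics/b_top.png

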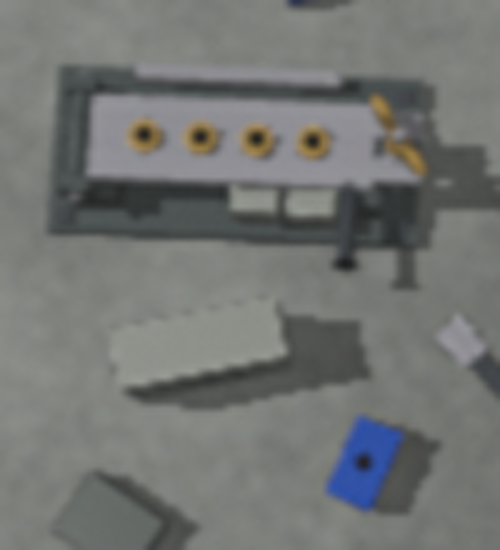

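View pics/b_side.png

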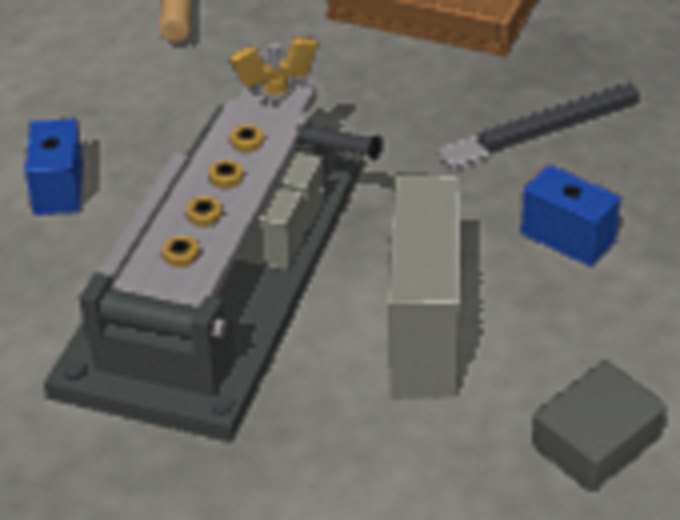

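```bash
python3 - <<'E'
from h import *
t=cam("top")
n=onz(t,264.5,166.5,.095);print("nut",n)
for nm,u,v,z in [("leafhingeL",203,160,.067),("leafTip",264,176,.067),("corner bed nearL",195,187,.0),("near R",271,189,.0),("panel tl",208,205,.08),("tr",241,200,.08),("br",242.5,211,.08),("bl",210,218,.08),("blue",258,232,.04),("tray c",352,193,.03)]:
    print(nm,onz(t,u,v,z)[:2].round(3))
w=cam("wrist");p,R=tool()
C=-w["R"].T@w["t"];print("cam in tool",R.inv().apply(C-p),R.as_matrix(),R.inv().apply(w["R"][2]))
print("cam x axis in tool",R.inv().apply(w["R"][0]))
print(shift([n[0],n[1],.25]),p)
E
```

```text
nut [ 0.58152351 -0.01051461  0.095     ]
leafhingeL [0.611 0.193]
leafTip [ 0.556 -0.009]
corner bed nearL [0.533 0.229]
near R [ 0.525 -0.034]
panel tl [0.459 0.171]
tr [0.475 0.065]
br [0.439 0.06 ]
bl [0.417 0.163]
blue [0.375 0.011]
tray c [ 0.506 -0.304]
cam in tool [ 0.0685666  -0.00149368 -0.14198582] [[-9.70670737e-01  2.40412776e-01 -1.29437234e-04]
 [ 2.40412805e-01  9.70670694e-01 -2.96132386e-04]
 [ 5.44469208e-05 -3.18565410e-04 -9.99999948e-01]] [-2.67059765e-01 -5.75266571e-05  9.63679967e-01]
cam x axis in tool [-5.67054775e-04  9.99999834e-01 -9.74502640e-05]
[-567.01269742 -395.31153195  -18.73455716] [0.1261764  0.50951427 0.23117038]
```

```bash
python3 -m crank '-425 -327 -69 0 0 -14;-425 -327 -69 0 0 -14;-425 -327 -69 0 0 -14;-425 -327 -69 0 0 -14;-425 -327 -69 0 0 -14;-425 -327 -69 0 0 -14;-425 -327 -69 0 0 -14;-425 -327 -69 0 0 -14;-425 -327 -69 0 0 -14;-425 -327 -69 0 0 -14;-425 -327 -69 0 0 -14;-425 -327 -69 0 0 -14' 1
python3 - <<'E'
from h import *
w=cam("wrist"); crop(w,0,0,512,384,1.5,"c_w"); print(tool()[0],tool()[1].as_matrix().round(3))
E
```

```text
time_s: 1.85
eef_pos: [0.4594, 0.0909, 0.3003]
orientation: [0.005, -3.141, -0.0]
ft_force: [0.3, 0.2, -0.1]
opening: 0.0851
[0.45945369 0.09091893 0.30032879] [[-1.    -0.003 -0.   ]
 [-0.003  1.     0.   ]
 [ 0.     0.    -1.   ]]
```

View pics/c_w.png

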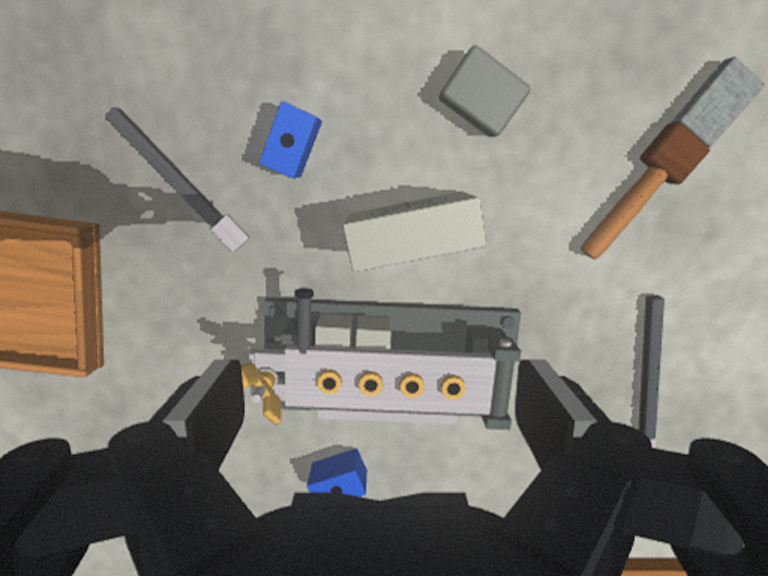

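```bash
python3 - <<'E'
from h import *
w=cam("wrist"); crop(w,150,120,350,290,4,"d_w")
E
```

```text
(no output)
```

View pics/d_w.png

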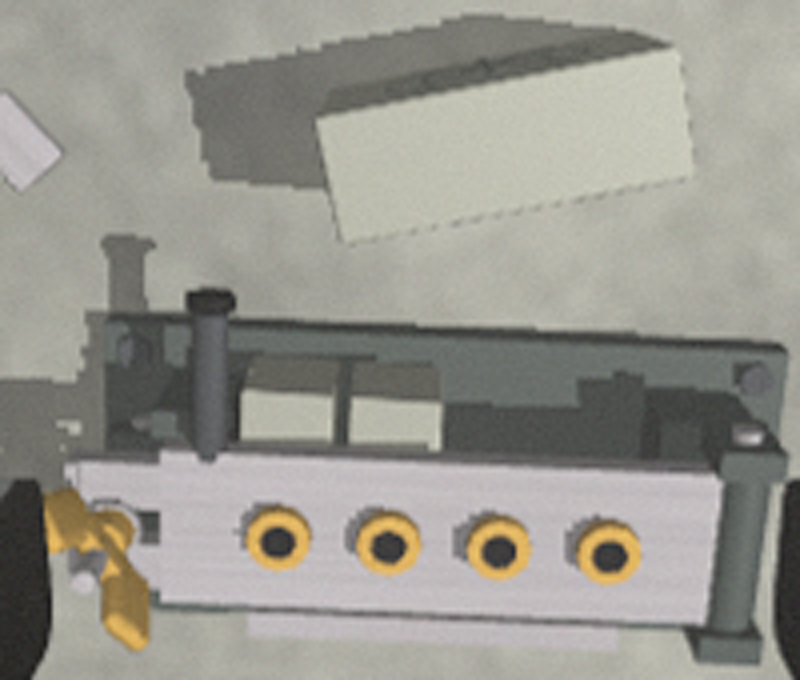

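```bash
python3 - <<'E'
from h import *
w=cam("wrist")
def P(n,x,y,z):
    q=onz(w,150+x/4-.4,120+y/4-.4,z); print(n,q.round(4)); return q
P("bedL",105,315,.014);P("bedR",787,348,.014)
b=[P("bush",x,y,.07) for x,y in[(278,540),(388,546),(498,550),(609,554)]]
P("boltend",86,570,.1);a=P("wing1",55,498,.108);c=P("wing2",125,642,.108);print("mid",(a+c)/2)
P("handle tip",212,300,.062)
P("leaf nearL",160,450,.067);P("leaf nearR",722,470,.067);P("leaf farR",705,625,.067)
P("hinge near end",748,437,.074);P("hinge pin far",728,645,.074)
for x,y in[(318,120),(675,48),(692,178),(343,243)]:P("panel",x,y,.08)
P("b nearL",242,390,.054);P("b nearR",335,392,.054);P("b2nL",350,392,.054);P("b2nR",442,403,.054)
E
```

```text
bedL [ 0.5194 -0.0229  0.014 ]
bedR [0.5315 0.2284 0.014 ]
bush [0.5813 0.0448 0.07  ]
bush [0.5835 0.0818 0.07  ]
bush [0.5849 0.1188 0.07  ]
bush [0.5863 0.1563 0.07  ]
boltend [ 0.5764 -0.0116  0.1   ]
wing1 [ 0.5482 -0.0169  0.108 ]
wing2 [0.5967 0.0011 0.108 ]
mid [ 0.57248946 -0.00789829  0.108     ]
handle tip [0.4998 0.0247 0.062 ]
leaf nearL [0.5501 0.0062 0.067 ]
leaf nearR [0.5569 0.1931 0.067 ]
leaf farR [0.6149 0.1913 0.067 ]
hinge near end [0.5422 0.1988 0.074 ]
hinge pin far [0.6184 0.1978 0.074 ]
panel [0.4389 0.0616 0.08  ]
panel [0.4176 0.1664 0.08  ]
panel [0.4561 0.1738 0.08  ]
panel [0.4764 0.0685 0.08  ]
b nearL [0.5337 0.0322 0.054 ]
b nearR [0.5344 0.0637 0.054 ]
b2nL [0.5344 0.0688 0.054 ]
b2nR [0.5382 0.0999 0.054 ]
```

```bash
python3 - <<'E'
from h import *
print(env.sense()["joint_positions"].round(3)); print(shift([.576,-.010,.195]))
E
```

```text
[ 0.039  0.152 -0.152  1.267  0.     0.036]
[-115.98716012 -101.1419578   105.41419377]
```

```bash
python3 -m crank '-116 -101 105 0 0 120;-116 -101 105 0 0 120;-116 -101 105 0 0 120;-116 -101 105 0 0 120;-116 -101 105 0 0 120;-116 -101 105 0 0 120;-116 -101 105 0 0 120;-116 -101 105 0 0 120;-116 -101 105 0 0 120;-116 -101 105 0 0 120;-116 -101 105 0 0 120;-116 -101 105 0 0 120'
python3 -m crank '0 0 0 0 0 40;0 0 0 0 0 40;0 0 0 0 0 40;0 0 0 0 0 40;0 0 0 0 0 40;0 0 0 0 0 40'
python3 - <<'E'
from h import *
w=cam("wrist"); crop(w,0,0,512,384,1.5,"e_w"); print(tool()[0],tool()[1].as_matrix().round(3))
E
```

```text
time_s: 3.5
eef_pos: [0.5762, -0.0103, 0.1954]
orientation: [2.719, 1.574, 0.0]
ft_force: [0.1, 0.1, 0.1]
opening: 0.0855
time_s: 4.25
eef_pos: [0.5763, -0.0107, 0.1953]
orientation: [-3.092, -0.555, -0.0]
ft_force: [0.1, 0.4, -0.0]
opening: 0.0852
[ 0.57627418 -0.01069299  0.19531068] [[ 0.938  0.347  0.   ]
 [ 0.347 -0.938 -0.   ]
 [-0.     0.    -1.   ]]
```

View pics/e_w.png

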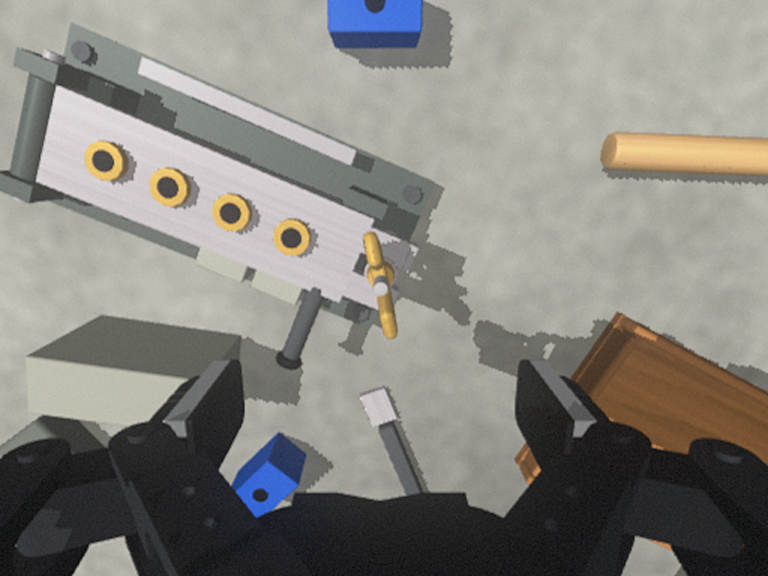

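```bash
python3 - <<'E'
from h import *
w=cam("wrist"); crop(w,225,145,285,235,8,"f_w")
hsv=cv2.cvtColor(w["pixels"],cv2.COLOR_BGR2HSV)
m=cv2.inRange(hsv,(15,120,80),(35,255,255)); m[:, :228]=0; m[:,280:]=0;m[:145]=0;m[235:]=0
n,l,st,c=cv2.connectedComponentsWithStats(m);print(st[1:])
ys,xs=np.nonzero(m); 
for r in range(ys.min(),ys.max()+1,3): q=xs[ys==r]; print(r,q.min(),q.max())
E
```

```text
[[242 155  15  36 266]
 [257 178   5  12  29]
 [252 194  13  31 215]
 [260 203   1   1   1]]
155 245 248
158 243 250
161 243 252
164 244 251
167 244 252
170 244 253
173 245 253
176 247 252
179 246 259
182 246 261
185 246 261
188 247 260Traceback (most recent call last):
  File "<stdin>", line 7, in <module>
    return umr_minimum(a, axis, None, out, keepdims, initial, where)
ValueError: zero-size array to reduction operation minimum which has no identity
```

View pics/f_w.png

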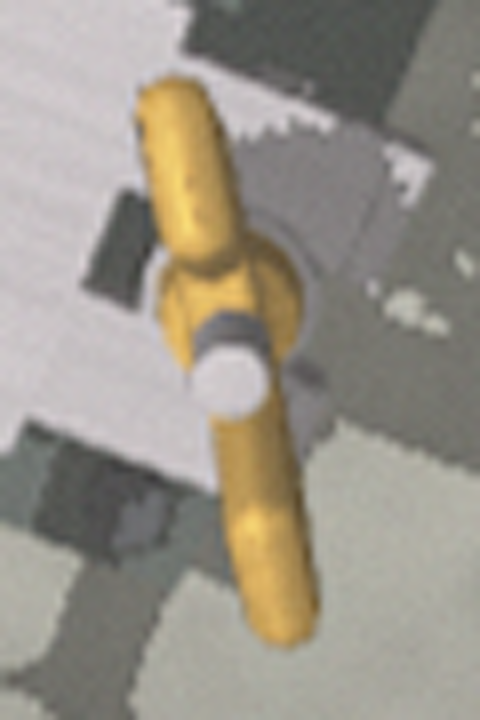

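```bash
python3 - <<'E'
from h import *
w=cam("wrist")
P=lambda x,y,z:onz(w,225+x/8-.4,145+y/8-.4,z)
a=P(172,85,.107);b=P(287,635,.107);print(a,b,(a+b)/2,np.linalg.norm(a-b),np.degrees(np.arctan2(*(a-b)[:2][::-1])))
print(P(230,380,.1),P(230,300,.072))
p,R=tool();print(R.inv().apply(a-b))
for c in ((a+b)/2,P(230,380,.1)): print(shift([c[0],c[1],.195]))
E
```

```text
[0.60396068 0.00423564 0.107     ] [ 0.55550479 -0.02564624  0.107     ] [ 0.57973274 -0.0107053   0.107     ] 0.05692890109535585 31.661394183962283
[ 0.57677551 -0.01167039  0.1       ] [ 0.57819291 -0.01118638  0.072     ]
[ 5.57966330e-02 -1.12975891e-02 -2.35664378e-06]
[3.28040352 1.16080057 0.30664099]
[0.17185211 1.04458751 0.30677208]
```

```bash
python3 -m crank '1.5 1 60 0 0 -11.5;1.5 1 60 0 0 -11.5;1.5 1 60 0 0 -11.5;1.5 1 116 0 0 -11.5;1.5 1 116 0 0 -11.5;1.5 1 116 0 0 -11.5;1.5 1 116 0 0 -11.5' 0.5
python3 -m crank '0 0 0 0 0 0;0 0 0 0 0 0;0 0 0 0 0 0;0 0 0 0 0 0;0 0 0 0 0 0;0 0 0 0 0 0' 0 40
python3 - <<'E'
from h import *
w=cam("wrist"); crop(w,0,0,512,384,1.5,"g_w"); print(tool()[0],env.sense())
E
```

```text
time_s: 5.28
eef_pos: [0.5797, -0.0115, 0.0817]
orientation: [3.022, 0.854, 0.005]
ft_force: [-0.2, 1.1, 0.5]
opening: 0.0429
time_s: 6.02
eef_pos: [0.5789, -0.0111, 0.0805]
orientation: [3.023, 0.855, 0.003]
ft_force: [-0.6, 2.4, 8.2]
opening: 0.0069
[ 0.5789597  -0.0111031   0.08050368] {'time_s': 6.075, 'joint_positions': array([-1.45685940e-01,  5.12795076e-01, -2.34799989e-01,  8.21157742e-01,
        5.02352691e-04,  2.44446553e+00]), 'qvel': array([-3.14334733e-04, -4.33199638e-04, -5.86510761e-04,  1.55019580e-03,
        1.78437843e-03, -1.31957053e-05]), 'joint_efforts': array([-6.25632741e-01, -5.96094596e+01,  2.66231847e+01, -4.10672687e-01,
       -3.84774730e-01,  5.09214937e-02]), 'eef_pos': array([ 0.5789597 , -0.0111031 ,  0.08050368]), 'orientation': array([3.02256735, 0.85516593, 0.00325151]), 'ft_force': array([-0.76973855,  1.27367756,  7.98528455]), 'wrist_torque': array([0.33692321, 0.32122261, 0.03345758]), 'opening': 0.007075872994235155}
```

View pics/g_w.png

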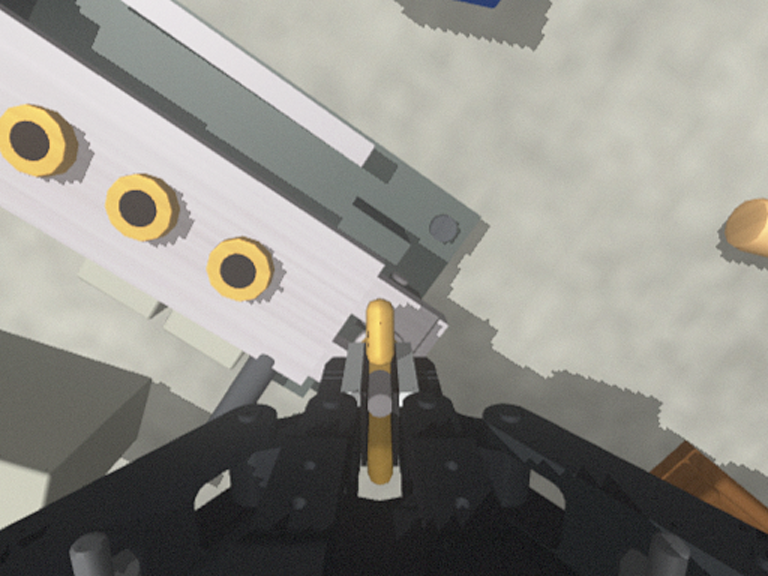

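```bash
python3 -m crank '0 0 -.2 0 0 -10;0 0 -.4 0 0 -20;0 0 -.5 0 0 -30;0 0 -.7 0 0 -40;0 0 -.9 0 0 -50;0 0 -1 0 0 -60;0 0 -1.2 0 0 -70;0 0 -1.4 0 0 -80;0 0 -1.5 0 0 -90;0 0 -1.7 0 0 -100'
python3 -m crank '0 0 -.2 0 0 -10;0 0 -.4 0 0 -20;0 0 -.5 0 0 -30;0 0 -.7 0 0 -40;0 0 -.9 0 0 -50;0 0 -1 0 0 -60;0 0 -1.2 0 0 -70;0 0 -1.4 0 0 -80;0 0 -1.5 0 0 -90;0 0 -1.7 0 0 -100'
python3 -m crank '0 0 -.2 0 0 -10;0 0 -.4 0 0 -20;0 0 -.5 0 0 -30;0 0 -.7 0 0 -40;0 0 -.9 0 0 -50;0 0 -1 0 0 -60;0 0 -1.2 0 0 -70;0 0 -1.4 0 0 -80;0 0 -1.4 0 0 -80;0 0 -1.4 0 0 -80'
python3 - <<'E'
from h import *
w=cam("wrist"); crop(w,0,0,512,384,1.5,"h_w"); print(tool()[0],env.sense())
E
```

```text
time_s: 7.32
eef_pos: [0.5794, -0.0111, 0.0823]
orientation: [1.279, 2.867, 0.002]
ft_force: [1.2, 2.1, 6.8]
opening: 0.0069
time_s: 8.57
eef_pos: [0.5794, -0.0104, 0.084]
orientation: [-1.374, 2.821, 0.0]
ft_force: [0.7, 3.6, 7.3]
opening: 0.0069
time_s: 9.82
eef_pos: [0.5789, -0.0106, 0.0853]
orientation: [-2.864, 1.287, -0.002]
ft_force: [-0.7, 3.0, 8.3]
opening: 0.0065
[ 0.57890029 -0.01056531  0.08531226] {'time_s': 9.875, 'joint_positions': array([-1.45375328e-01,  5.07480961e-01, -2.29375627e-01,  8.32059414e-01,
        1.56741380e-03, -2.44248679e+00]), 'qvel': array([-1.52584892e-03,  1.04196161e-04, -7.70209519e-04,  9.78757640e-04,
        5.29333901e-05,  1.10492360e-04]), 'joint_efforts': array([-1.89425468e+00, -5.94312072e+01,  2.69578528e+01, -5.23885768e-01,
       -1.18943822e+00,  3.97078518e-02]), 'eef_pos': array([ 0.57890029, -0.01056531,  0.08531226]), 'orientation': array([-2.86383220e+00,  1.28661038e+00, -2.16673984e-03]), 'ft_force': array([-0.47921594,  2.66628171,  6.8830617 ]), 'wrist_torque': array([0.9073865, 0.2097782, 0.0511339]), 'opening': 0.00697560190407175}
```

View pics/h_w.png

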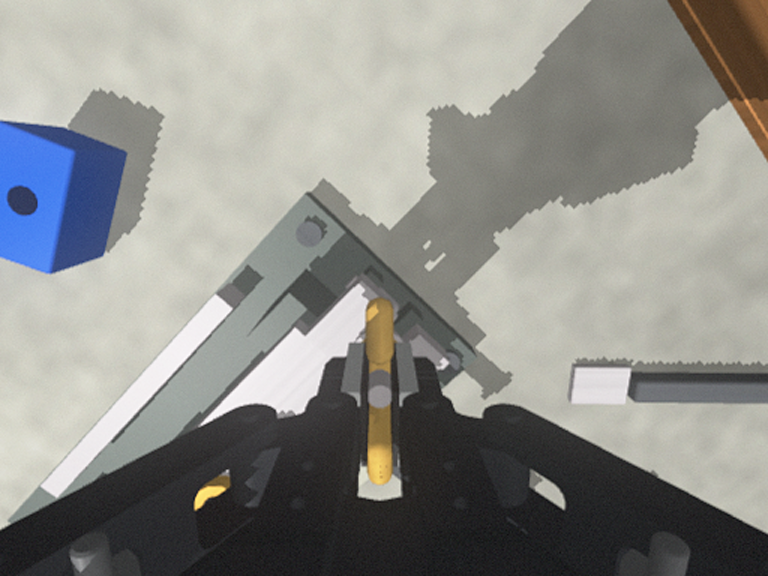

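```bash
cat >> h.py <<'E'
EX=np.array([.999,-.046,0]);EY=np.array([.046,.999,0]);J0=np.array([.582,.1,0])
def swing(pivot,axis,angles):
    p,R=tool()
    for a in angles:
        Q=Ro.from_rotvec(np.array(axis)*a); p2=pivot+Q.apply(p-pivot)
        print(np.round(R.inv().apply(p2-p)*1000,1), np.round(np.degrees((R.inv()*Q*R).as_rotvec()),1))
E
python3 - <<'E'
from h import *
swing(np.array([.578,-.0107,.018]),EX,[.1,.2,.3,.4,.5,.6])
E
```

```text
[4.8 4.7 0.3] [ 4.  -4.1  0. ]
[9.6 9.3 1.3] [ 8.  -8.2  0. ]
[14.3 13.9  2.9] [ 12.  -12.3   0. ]
[18.8 18.3  5.2] [ 16.  -16.4   0. ]
[23.1 22.6  8.1] [ 20.  -20.5   0.1]
[27.2 26.6 11.6] [ 24.  -24.6   0.1]
```

```bash
python3 -m crank '4.8 4.7 .3 4 -4.1 0;4.8 4.7 .3 4 -4.1 0'; python3 -m crank '4.8 4.6 1 4 -4.1 0;4.8 4.6 1 4 -4.1 0'
```

```text
time_s: 10.12
eef_pos: [0.5786, -0.0183, 0.0849]
orientation: [-2.776, 1.25, 0.055]
ft_force: [0.3, 5.0, 9.2]
opening: 0.0071
time_s: 10.38
eef_pos: [0.5784, -0.0252, 0.0836]
orientation: [-2.69, 1.212, 0.107]
ft_force: [-2.1, 3.3, 13.6]
opening: 0.0068
```

```bash
python3 -m crank '4.8 4.7 0 4 -4.1 0;9.6 9.3 .8 8 -8.2 0;14.3 13.9 2.4 12 -12.3 0;18.8 18.3 4.7 16 -16.4 0;23.1 22.6 7.6 20 -20.5 .1;23.1 22.6 7.6 20 -20.5 .1;23.1 22.6 7.6 20 -20.5 .1'
python3 - <<'E'
from h import *
s=cam("side"); crop(s,190,150,320,280,5,"i_s"); w=cam("wrist"); crop(w,0,0,512,384,1.2,"i_w")
E
```

```text
time_s: 11.25
eef_pos: [0.5769, -0.055, 0.0686]
orientation: [-2.251, 1.016, 0.329]
ft_force: [3.6, 1.0, 4.3]
opening: 0.0069
```

View pics/i_s.png

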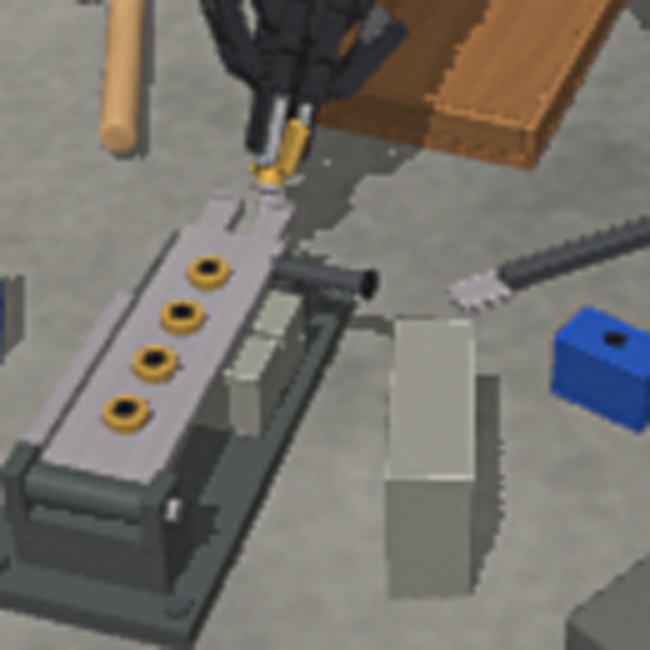

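View pics/i_w.png

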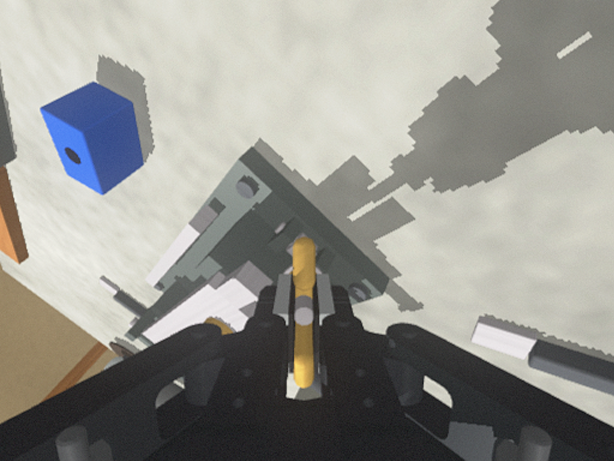

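```bash
python3 -m crank '0 0 0 0 0 0;0 0 0 0 0 0;0 0 0 0 0 0;0 0 -50 0 0 0;0 0 -90 0 0 0;0 0 -90 0 0 0;0 0 -90 0 0 0' 0.6
python3 - <<'E'
from h import *
s=cam("side"); crop(s,190,150,320,280,5,"j_s"); print(env.sense()["joint_positions"].round(2))
E
```

```text
time_s: 12.22
eef_pos: [0.5729, -0.112, 0.1365]
orientation: [-2.252, 1.015, 0.332]
ft_force: [-1.0, 0.9, -0.4]
opening: 0.0512
[-0.63  0.75  0.12  1.38  0.57 -3.05]
```

View pics/j_s.png

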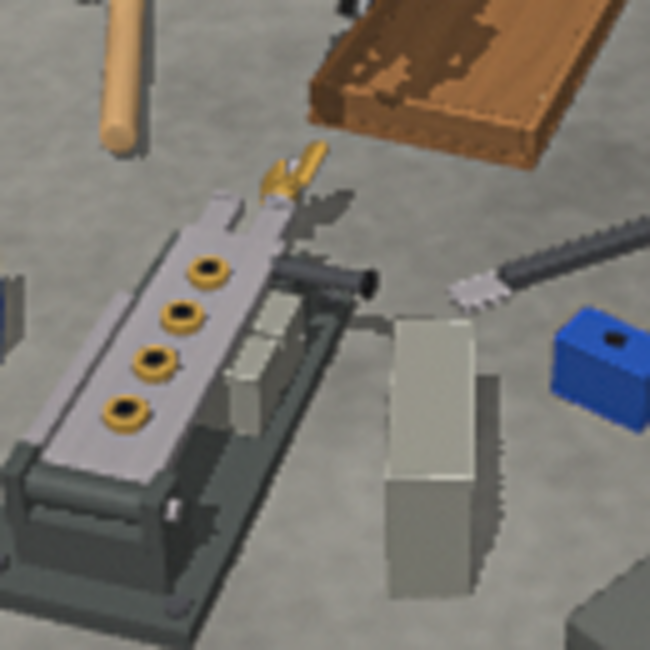

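```bash
cat >> h.py <<'E'
def goto(target,yaw,frac=(1,)):
    """rows towards tool-down pose with tool x at yaw (rad)"""
    p,R=tool(); c,s=np.cos(yaw),np.sin(yaw)
    Rt=Ro.from_matrix(np.array([[c,s,0],[s,-c,0],[0,0,-1]]))
    rv=(R.inv()*Rt).as_rotvec(); d=R.inv().apply(np.array(target)-p)*1000
    for f in frac: print(np.round(d*f,1),np.round(np.degrees(rv*f),1))
E
python3 - <<'E'
from h import *
goto([.54,-.09,.22],np.radians(131.6-180)); goto([.54,-.09,.22],np.radians(131.6)); goto([.52,.023,.22],np.radians(177.4),(.2,.5,1)); 
E
```

```text
[-73.2 -24.1 -51.1] [-28.   28.8  -0.1]
[-73.2 -24.1 -51.1] [ 44.3  43.  169. ]
[-30.4 -13.1   4.2] [ 3.9  9.3 25.5]
[-76.1 -32.8  10.6] [ 9.8 23.3 63.7]
[-152.2  -65.6   21.1] [ 19.7  46.5 127.4]
```

```bash
python3 -m crank '-73 -24 -51 -28 28.8 0;-73 -24 -51 -28 28.8 0;-73 -24 -51 -28 28.8 0;-73 -24 -51 -28 28.8 0;-73 -24 -51 -28 28.8 0;-73 -24 -51 -28 28.8 0'
python3 - <<'E'
from h import *
goto([.52,.023,.20],np.radians(177.4),(.5,1))
t=cam("top"); s=cam("side"); crop(t,235,140,295,200,8,"k_t");crop(s,225,165,285,225,8,"k_s")
E
```

```text
time_s: 13.02
eef_pos: [0.5401, -0.0904, 0.2198]
orientation: [-2.864, 1.289, 0.003]
ft_force: [0.4, -0.4, -0.9]
opening: 0.0516
[-49.1 -30.1  10. ] [ 0.1  0.  67.1]
[-98.1 -60.1  20. ] [1.000e-01 1.000e-01 1.341e+02]
```

View pics/k_t.png

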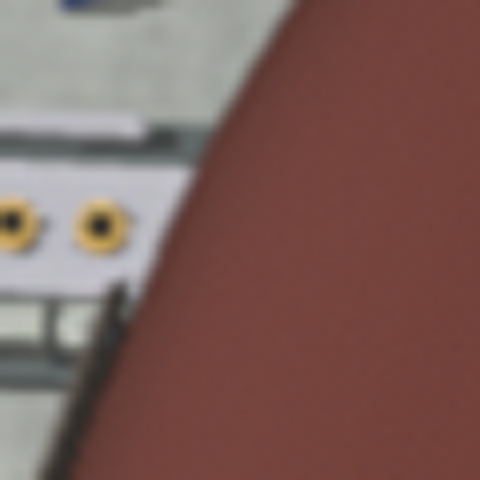

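View pics/k_s.png

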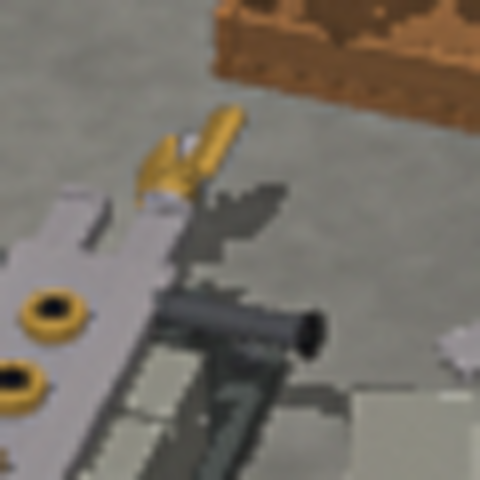

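```bash
python3 -m crank '-98 -60 20 0 0 110;-98 -60 20 0 0 110;-98 -60 20 0 0 110;-98 -60 20 0 0 110;-98 -60 20 0 0 110;-98 -60 20 0 0 110;-98 -60 20 0 0 110;-98 -60 20 0 0 110;-98 -60 20 0 0 110;-98 -60 20 0 0 110;-98 -60 20 0 0 110'
python3 -m crank '0 0 0 0 0 24;0 0 0 0 0 24;0 0 0 0 0 24;0 0 0 0 0 24'
python3 - <<'E'
from h import *
s=cam("side");w=cam("wrist"); crop(w,0,0,512,384,1.5,"l_w")
for a in (.7,.9,1.1,1.25):
    u,v=proj(s,[.578,-.0107-.082*np.sin(a),.018+.082*np.cos(a)]); print(a,(u-225)*8,(v-165)*8)
goto([.5205,.023,.053],np.radians(177.4))
E
```

```text
time_s: 14.5
eef_pos: [0.5206, 0.0211, 0.1998]
orientation: [0.576, -3.087, -0.0]
ft_force: [0.2, 0.1, 1.1]
opening: 0.0516
time_s: 15.0
eef_pos: [0.5205, 0.0213, 0.1999]
orientation: [-0.071, -3.14, 0.001]
ft_force: [-0.2, -0.2, 0.1]
opening: 0.0514
0.7 157.51869584727638 92.92138475273373
0.9 167.81916863727224 102.67942576227438
1.1 176.0186563856414 120.80935505250204
1.25 180.65864996771484 139.30849248897766
[  0.    1.5 147.1] [-0.  -0.   0.1]
```

View pics/l_w.png

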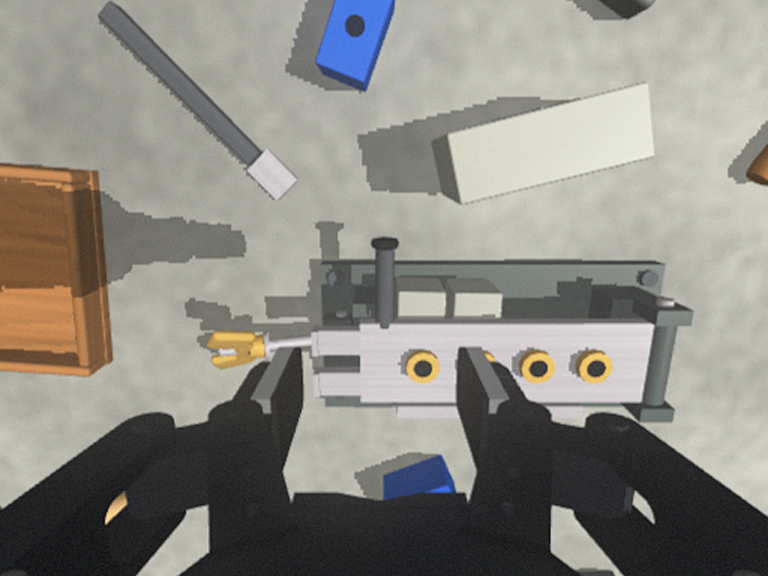

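```bash
python3 - <<'E'
from h import *
w=cam("wrist")
for x,y in[(385.5,243),(385.5,285),(386,318)]: print(onz(w,x/1.5-.2,y/1.5-.2,.064))
q=onz(w,385.5/1.5-.2,285/1.5-.2,.064); goto([.5205,q[1],.053],np.radians(177.4))
print("leaf edge",onz(w,450/1.5,322/1.5,.067))
E
```

```text
[0.49998887 0.02488988 0.064     ]
[0.52669168 0.02379092 0.064     ]
[0.54865665 0.02320867 0.064     ]
[1.000e-01 2.200e+00 1.472e+02] [-0.  -0.   0.1]
leaf edge [0.55233158 0.06405129 0.067     ]
```

```bash
python3 -m crank '1.5 2.4 60 0 0 0;1.5 2.4 100 0 0 0;1.5 2.4 147 0 0 0;1.5 2.4 147 0 0 0;1.5 2.4 147 0 0 0' 0.35
python3 -m crank '0 0 0 0 0 0;0 0 0 0 0 0;0 0 0 0 0 0;0 0 0 0 0 0' 0 35
python3 - <<'E'
from h import *
w=cam("wrist"); crop(w,0,0,512,384,1.2,"m_w")
E
```

```text
time_s: 15.78
eef_pos: [0.5201, 0.0244, 0.0548]
orientation: [0.069, 3.139, -0.002]
ft_force: [0.0, 0.2, 1.1]
opening: 0.0298
time_s: 16.27
eef_pos: [0.5208, 0.0244, 0.0554]
orientation: [0.069, 3.137, -0.002]
ft_force: [-1.4, 0.5, 7.0]
opening: 0.0106
```

View pics/m_w.png

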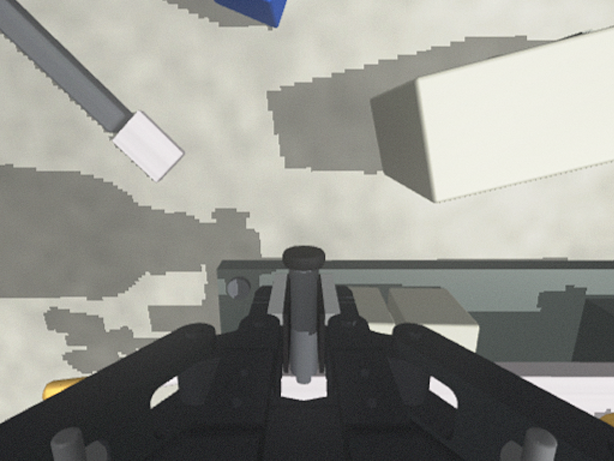

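```bash
python3 -m crank '0 .5 -13 0 0 0;0 2 -27 0 0 0;0 8 -53 0 0 0;0 18 -78 0 0 0;0 31.4 -101.6 0 0 0;0 48.3 -122.7 0 0 0;0 68 -141 0 0 0;0 90.4 -156 0 0 0;0 90.4 -156 0 0 0'
python3 - <<'E'
from h import *
w=cam("wrist"); crop(w,0,0,512,384,1.,"n_w");w=cam("side"); crop(w,150,100,350,300,3,"n_s")
E
```

```text
time_s: 17.45
eef_pos: [0.5249, 0.1136, 0.2142]
orientation: [0.069, 3.133, -0.01]
ft_force: [-4.7, -15.0, 23.6]
opening: 0.0101
```

View pics/n_w.png

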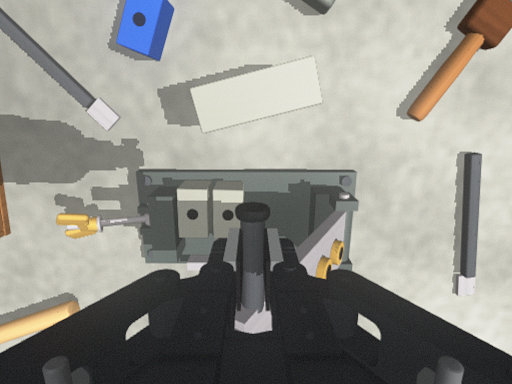

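View pics/n_s.png

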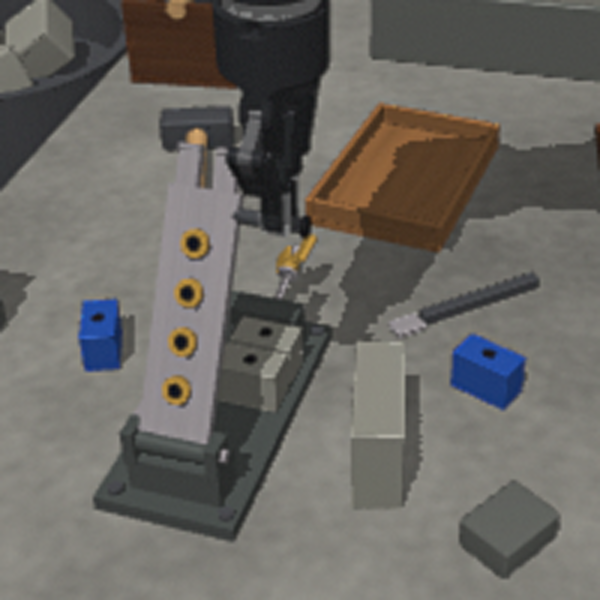

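```bash
python3 -m crank '0 11 -9 0 0 0;0 23.3 -14.5 0 0 0;0 36 -19 0 0 0;0 49.5 -22.4 0 0 0;0 63 -25 0 0 0'
python3 - <<'E'
from h import *
w=cam("side"); crop(w,150,50,350,250,3,"o_s")
E
```

```text
time_s: 18.18
eef_pos: [0.5274, 0.1776, 0.2369]
orientation: [0.07, 3.136, -0.004]
ft_force: [4.3, -4.0, 4.1]
opening: 0.0103
```

View pics/o_s.png

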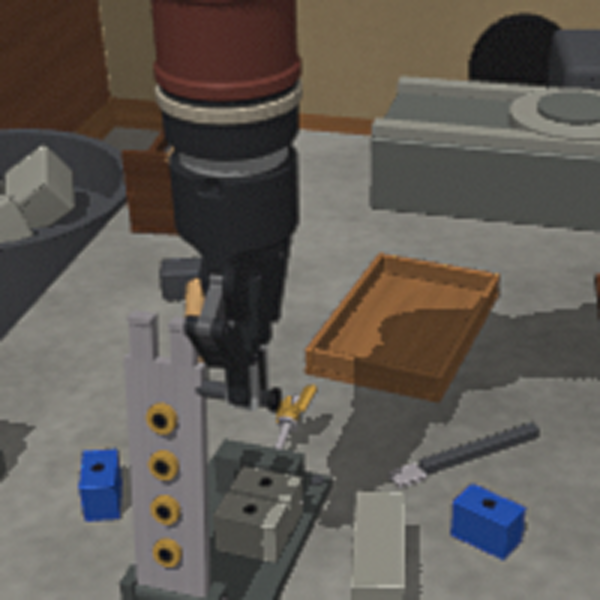

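```bash
python3 -m crank '0 13 -1.5 0 0 0;0 26 -2 0 0 0;0 39 -1.5 0 0 0;0 52 0 0 0 0;0 64 2.5 0 0 0;0 74 5.5 0 0 0;0 81 8 0 0 0;0 81 8 0 0 0'

```

```text
time_s: 19.23
eef_pos: [0.5308, 0.2603, 0.2279]
orientation: [0.068, 3.137, 0.002]
ft_force: [4.8, 2.9, 7.4]
opening: 0.0103
```

Now release, and withdraw upward.

```bash
python3 -m crank '0 0 0 0 0 0;0 0 0 0 0 0;0 0 0 0 0 0;20 0 -10 0 0 0;50 0 -10 0 0 0;80 0 -20 0 0 0;80 0 -20 0 0 0' 0.5
python3 - <<'E'
from h import *
w=cam("side"); crop(w,150,50,350,250,3,"p_s")
E
```

```text
time_s: 20.1
eef_pos: [0.4481, 0.2626, 0.247]
orientation: [0.068, 3.14, -0.002]
ft_force: [0.4, -0.3, -0.3]
opening: 0.0426
```

View pics/p_s.png

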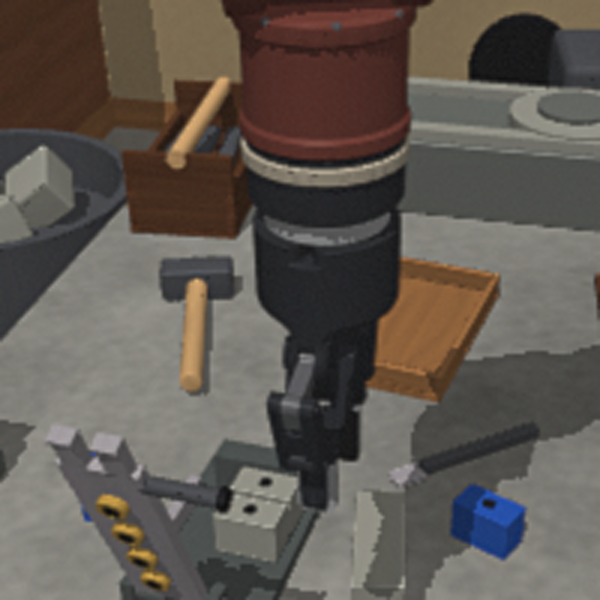

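```bash
python3 -m crank '-20 -190 -10 0 0 0;-20 -190 -10 0 0 0;-20 -190 -10 0 0 0;-20 -190 -10 0 0 0;-20 -190 -10 0 0 0' 1
python3 - <<'E'
from h import *
w=cam("wrist"); crop(w,0,0,512,384,1.5,"q_w"); crop(w,150,120,330,260,4.4,"q_c"); print(tool()[0])
E
```

```text
time_s: 20.78
eef_pos: [0.4616, 0.0714, 0.2561]
orientation: [0.072, 3.141, -0.001]
ft_force: [-0.0, -1.0, 0.4]
opening: 0.0855
[0.46141836 0.07217981 0.25609029]
```

View pics/q_w.png

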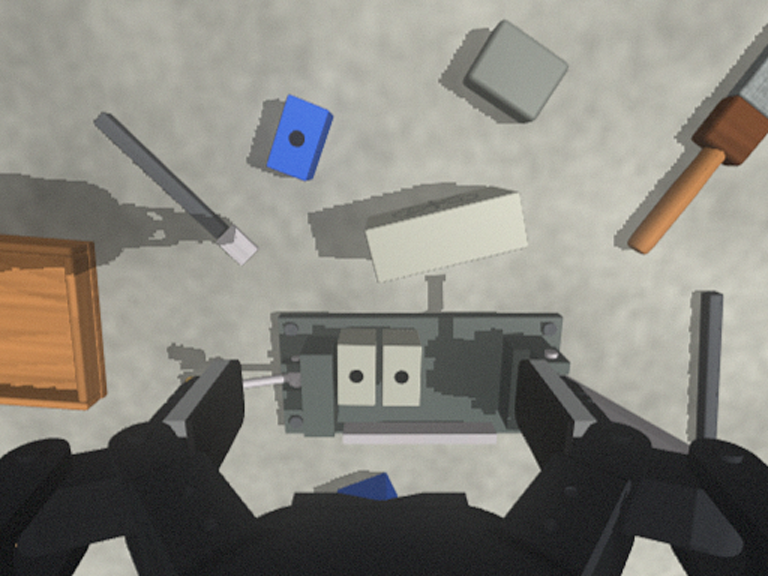

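View pics/q_c.png

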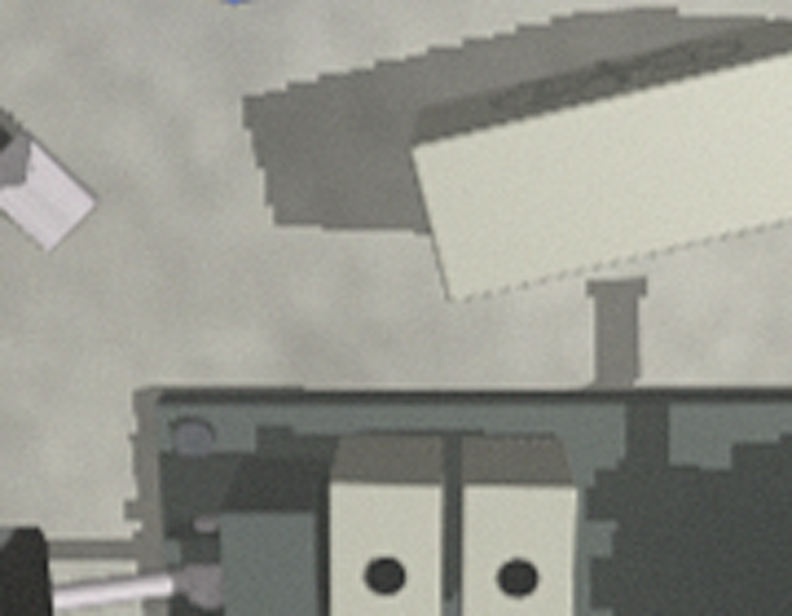

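```bash
python3 - <<'E'
from h import *
w=cam("wrist")
def P(n,x,y,z):
    q=onz(w,x/1.5-.2,y/1.5-.2,z); d=q-J0; print(n,q.round(4),"jig",round(d@EX,4),round(d@EY,4)); return q
P("holeA",356.5,376.5,.054);P("holeB",402,377,.054)
P("A nl",338,345,.054);P("A fr",376,405,.054);P("B nr",420,345,.054);P("B fl",385,405,.054)
P("rest r",336,352,.057);P("back stop",343,426,.034);P("bedL",274,313,.014);P("bedR",561,314,.014);P("bedfarL",290,433,.014)
P("stopL",344,434,.034);P("stopR",496,434,.034)
P("hingeped r",502,352,.074);P("ped nut",552,354,.062)
t=cam("top");crop(t,300,155,400,230,7,"r_t")
E
```

```text
holeA [0.5625 0.0473 0.054 ] jig -0.0171 -0.0535
holeB [0.5646 0.0848 0.054 ] jig -0.0167 -0.016
A nl [0.5339 0.034  0.054 ] jig -0.045 -0.0682
A fr [0.5894 0.0622 0.054 ] jig 0.0092 -0.0375
B nr [0.5369 0.1003 0.054 ] jig -0.0451 -0.0018
B fl [0.5898 0.0697 0.054 ] jig 0.0092 -0.0299
rest r [0.5387 0.0323 0.057 ] jig -0.0402 -0.0696
back stop [0.6207 0.0307 0.034 ] jig 0.0418 -0.0674
bedL [ 0.5175 -0.0252  0.014 ] jig -0.0587 -0.128
bedR [0.5297 0.2287 0.014 ] jig -0.0582 0.1261
bedfarL [ 0.6385 -0.0227  0.014 ] jig 0.0621 -0.12
stopL [0.6289 0.0311 0.034 ] jig 0.0501 -0.0667
stopR [0.635  0.1688 0.034 ] jig 0.0498 0.0712
hingeped r [0.537  0.1613 0.074 ] jig -0.0477 0.0592
ped nut [0.5459 0.2043 0.062 ] jig -0.0409 0.1025
```

View pics/r_t.png

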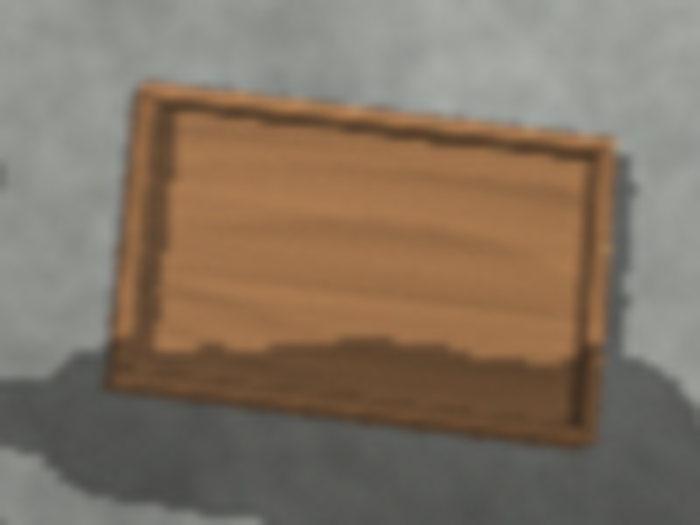

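```bash
python3 - <<'E'
from h import *
goto([.564,.085,.13],np.radians(-92.6))
E
```

```text
[-102.2   16.6  126.1] [ -0.   -0.  -89.8]
```

```bash
python3 -m crank '-102 16.6 50 0 0 -90;-102 16.6 50 0 0 -90;-102 16.6 50 0 0 -90;-102 16.6 80 0 0 -90;-102 16.6 80 0 0 -90;-102 16.6 80 0 0 -90;-102 16.6 110 0 0 -90;-102 16.6 126 0 0 -90;-102 16.6 126 0 0 -90;-102 16.6 126 0 0 -90;-102 16.6 126 0 0 -90'
python3 - <<'E'
from h import *
w=cam("wrist"); crop(w,0,0,512,384,1.5,"s_w"); print(tool()[0],env.sense()["joint_positions"].round(2))
goto([.564,.085,.017],np.radians(-92.6))
E
```

```text
time_s: 22.3
eef_pos: [0.5639, 0.0845, 0.1305]
orientation: [2.171, -2.27, 0.002]
ft_force: [-0.7, -0.2, 0.0]
opening: 0.0855
[0.56398984 0.08427864 0.13057655] [ 0.02  0.45 -0.19  0.93 -0.   -1.51]
[-9.000e-01  1.000e-01  1.136e+02] [-0.  -0.1  0. ]
```

View pics/s_w.png

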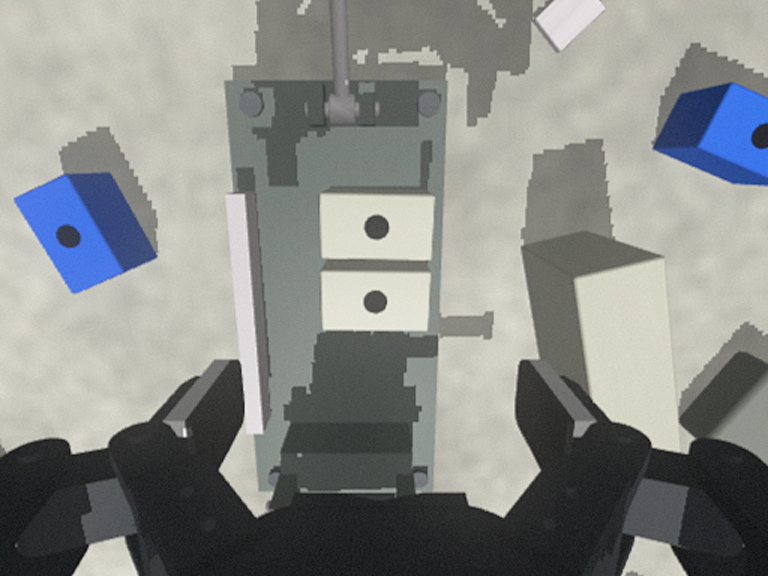

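```bash
python3 - <<'E'
from h import *
w=cam("wrist")
for x,y in[(375,302),(377,227)]: print(onz(w,x/1.5-.2,y/1.5-.2,.054))
E
python3 -m crank '-1 0 50 0 0 0;-1 0 85 0 0 0;-1 0 113 0 0 0;-1 0 113 0 0 0;-1 0 113 0 0 0' 0.9
python3 -m crank '0 0 0 0 0 0;0 0 0 0 0 0;0 0 0 0 0 0;0 0 0 0 0 0' 0 50
```

```text
[0.56503321 0.08305149 0.054     ]
[0.56228802 0.04557837 0.054     ]
time_s: 23.02
eef_pos: [0.5647, 0.0846, 0.0185]
orientation: [-2.171, 2.27, -0.003]
ft_force: [0.6, -0.2, -0.7]
opening: 0.0766
time_s: 23.52
eef_pos: [0.5651, 0.0846, 0.019]
orientation: [-2.171, 2.269, -0.005]
ft_force: [-0.5, -0.3, 4.7]
opening: 0.0546
```

```bash
python3 -m crank '0 0 -60 0 0 0;0 0 -110 0 0 0;0 0 -130 0 0 0;0 0 -130 0 0 0'
python3 - <<'E'
from h import *
t=cam("top");c=[onz(t,300+x/7-.4,155+y/7-.4,.032)for x,y in[(143,85),(612,138),(592,443),(108,388)]]
for q in c:print(q)
m=sum(c)/4;print("c",m); v=(c[0]-c[1]+c[3]-c[2]);v/=np.linalg.norm(v);print(v,np.degrees(np.arctan2(v[1],v[0]))); u=np.array([v[1],-v[0],0])
yaw=np.arctan2(v[1],v[0])+np.pi
for s in(.05,-.02):
  q=m+v*s;print(q)
q=m+v*.05; q[2]=.15; goto(q,yaw)
E
```

```text
time_s: 24.02
eef_pos: [0.5652, 0.0848, 0.1495]
orientation: [-2.17, 2.268, -0.006]
ft_force: [-0.0, 0.4, -2.2]
opening: 0.0545
[ 0.59627173 -0.1994566   0.032     ]
[ 0.5697177  -0.42404363  0.032     ]
[ 0.42251548 -0.40523713  0.032     ]
[ 0.44852856 -0.1784285   0.032     ]
c [ 0.50925837 -0.30179146  0.032     ]
[0.11567289 0.99328736 0.        ] 83.35756207740987
[ 0.51504201 -0.2521271   0.032     ]
[ 0.50694491 -0.32165721  0.032     ]
[338.7  34.2  -1.8] [-0.1 -0.1  4.1]
```

```bash
python3 -m crank '60 6 -2 0 0 1;120 12 -2 0 0 2;180 18 -2 0 0 2;240 24 -2 0 0 3;300 30 -2 0 0 4;339 34 -2 0 0 4;339 34 -2 0 0 4;339 34 -2 0 0 4'
python3 - <<'E'
from h import *
w=cam("wrist"); crop(w,0,0,512,384,1.2,"t_w"); print(tool()[0],env.sense()["opening"]);  goto([.515,-.252,.0145],np.radians(263.36))
E
```

```text
time_s: 25.08
eef_pos: [0.5142, -0.2516, 0.1485]
orientation: [2.09, -2.344, -0.002]
ft_force: [0.4, 0.9, -1.8]
opening: 0.0544
[ 0.51447991 -0.25127395  0.14882623] 0.05437160161689252
[  0.7  -0.8 134.3] [ 0.1 -0.   0.2]
```

View pics/t_w.png

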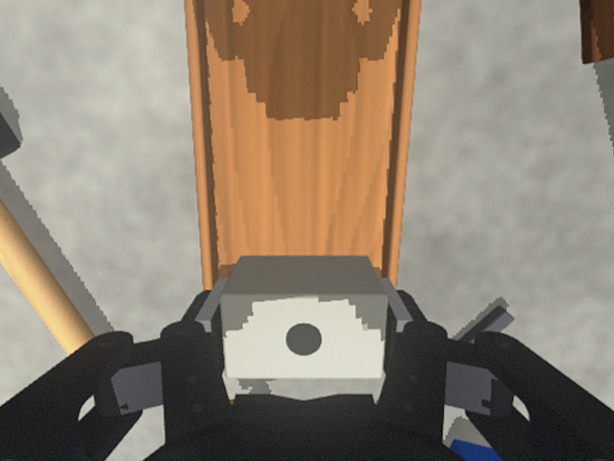

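```bash
python3 -m crank '0 0 50 0 0 0;0 0 100 0 0 0;0 0 125 0 0 0;0 0 133 0 0 0;0 0 133 0 0 0;0 0 133 0 0 0'
python3 -m crank '0 0 0 0 0 0;0 0 0 0 0 0;0 0 -20 0 0 0;0 0 -80 0 0 0;0 0 -130 0 0 0;0 0 -130 0 0 0' 0.85
python3 - <<'E'
from h import *
w=cam("wrist"); crop(w,0,0,512,384,1.2,"u_w"); t=cam("top"); crop(t,180,130,400,260,3.6,"u_t")
E
```

```text
time_s: 25.88
eef_pos: [0.516, -0.2529, 0.0181]
orientation: [2.092, -2.344, 0.005]
ft_force: [0.5, 0.7, -1.9]
opening: 0.0545
time_s: 26.62
eef_pos: [0.5174, -0.2541, 0.1513]
orientation: [-2.09, 2.343, -0.014]
ft_force: [0.7, -0.3, -1.2]
opening: 0.0727
```

View pics/u_w.png

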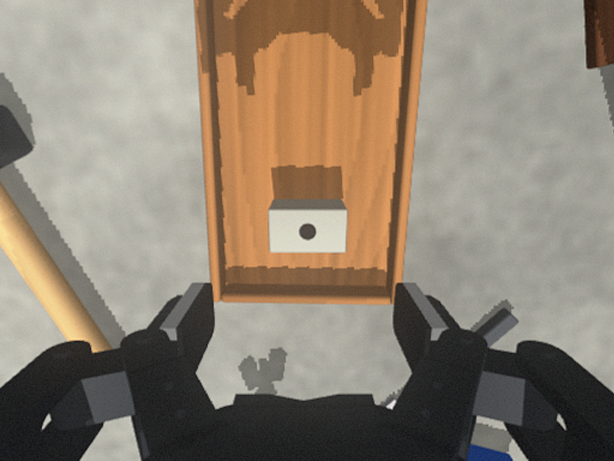

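View pics/u_t.png

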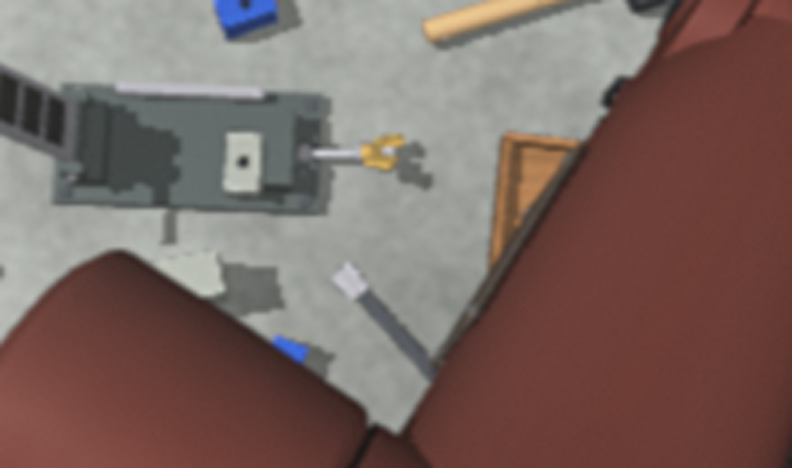

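```bash
python3 - <<'E'
from h import *
goto([.562,.0465,.13],np.radians(-92.6))
E
```

```text
[-302.6  -12.5   16.7] [-0.1 -0.1 -3.9]
```

```bash
python3 -m crank '-60 -2 0 0 0 -1;-120 -5 0 0 0 -2;-180 -7 0 0 0 -3;-240 -10 5 0 0 -4;-302 -12.5 16 0 0 -4;-302 -12.5 16 0 0 -4;-302 -12.5 16 0 0 -4;-302 -12.5 16 0 0 -4' 0.9
python3 - <<'E'
from h import *
w=cam("wrist"); crop(w,0,0,512,384,1.2,"v_w"); goto([.562,.0465,.017],np.radians(-92.6))
E
```

```text
time_s: 27.72
eef_pos: [0.5614, 0.0449, 0.13]
orientation: [2.169, -2.271, 0.001]
ft_force: [0.4, -1.1, -0.9]
opening: 0.0766
[ -1.8  -0.4 113.3] [ 0.  -0.1 -0. ]
```

View pics/v_w.png

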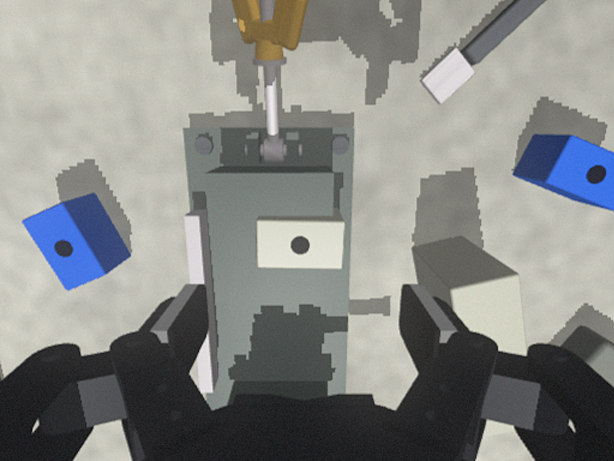

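```bash
python3 - <<'E'
from h import *
w=cam("wrist"); print(onz(w,300/1.2-.1,244/1.2-.1,.054))
E
python3 -m crank '-1.8 0 50 0 0 0;-1.8 0 85 0 0 0;-1.8 0 113 0 0 0;-1.8 0 113 0 0 0;-1.8 0 113 0 0 0'
python3 -m crank '0 0 0 0 0 0;0 0 0 0 0 0;0 0 0 0 0 0;0 0 0 0 0 0' 0 50
python3 -m crank '0 0 -60 0 0 0;0 0 -110 0 0 0;0 0 -130 0 0 0;0 0 -130 0 0 0'
python3 - <<'E'
from h import *
goto([.507,-.32,.15],np.radians(263.36))
E
```

```text
[0.56258324 0.0451108  0.054     ]
time_s: 28.45
eef_pos: [0.5626, 0.0472, 0.0186]
orientation: [-2.171, 2.271, -0.003]
ft_force: [0.0, -0.2, -0.2]
opening: 0.0768
time_s: 28.95
eef_pos: [0.5631, 0.0476, 0.019]
orientation: [-2.171, 2.269, -0.005]
ft_force: [-0.3, -0.1, 5.5]
opening: 0.054
time_s: 29.45
eef_pos: [0.5631, 0.048, 0.1495]
orientation: [-2.171, 2.268, -0.006]
ft_force: [-0.2, -0.2, -1.3]
opening: 0.0545
[ 3.701e+02  3.990e+01 -2.000e-01] [-0.3 -0.1  4.1]
```

```bash
python3 -m crank '60 6 0 0 0 1;120 12 0 0 0 2;180 18 0 0 0 2;240 24 0 0 0 3;300 30 0 0 0 4;350 36 0 0 0 4;370 40 0 0 0 4;370 40 0 0 0 4;370 40 0 0 0 4'
python3 - <<'E'
from h import *
w=cam("wrist"); crop(w,0,0,512,384,1.2,"w_w");print(env.sense()["opening"])
E
```

```text
time_s: 30.58
eef_pos: [0.5054, -0.3184, 0.1473]
orientation: [2.092, -2.343, -0.001]
ft_force: [-0.1, 0.1, -2.2]
opening: 0.0546
0.0544774543318141
```

View pics/w_w.png

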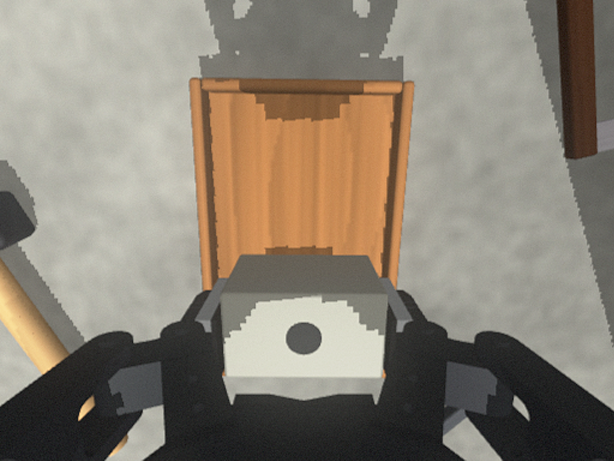

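```bash
python3 -m crank '0 0 50 0 0 0;0 0 100 0 0 0;0 0 125 0 0 0;0 0 133 0 0 0;0 0 133 0 0 0;0 0 133 0 0 0'
python3 -m crank '0 0 0 0 0 0;0 0 0 0 0 0;0 0 -20 0 0 0;0 0 -80 0 0 0;0 0 -130 0 0 0;0 0 -130 0 0 0' 0.85
python3 - <<'E'
from h import *
w=cam("wrist"); crop(w,0,0,512,384,1.2,"x_w");goto([.45,.09,.26],np.radians(177.4),(.5,1));print(env.sense()["joint_positions"].round(2))
E
```

```text
time_s: 31.38
eef_pos: [0.5066, -0.3205, 0.0163]
orientation: [2.092, -2.344, 0.005]
ft_force: [0.3, 0.6, -1.4]
opening: 0.054
time_s: 32.12
eef_pos: [0.5078, -0.3218, 0.1495]
orientation: [-2.091, 2.344, -0.014]
ft_force: [0.6, 0.1, -1.5]
opening: 0.0724
[-200.7   51.2  -57.4] [-0.2  0.  43. ]
[-401.4  102.5 -114.8] [-0.3  0.  86.1]
[-0.69  0.48 -0.09  0.99 -0.   -2.14]
```

View pics/x_w.png

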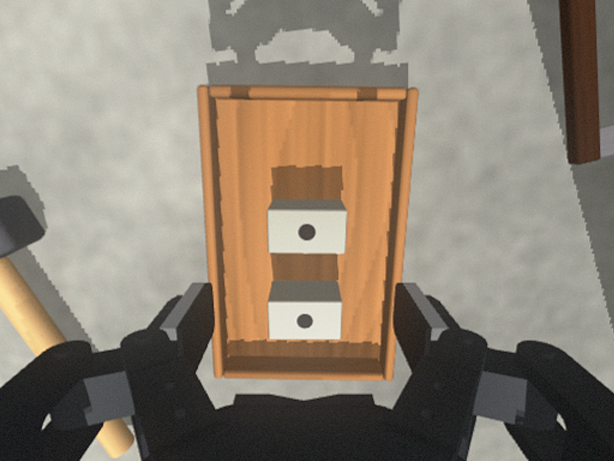

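```bash
python3 - <<'E'
from h import *
goto([.447,.15,.25],np.radians(281.5),(1,))
E
```

```text
[-460.7  112.3 -105.1] [ -0.2  -0.2 -18. ]
```

```bash
python3 -m crank '-60 14 -30 0 0 -2;-120 28 -60 0 0 -4;-180 42 -90 0 0 -6;-240 56 -105 0 0 -8;-300 70 -105 0 0 -10;-360 84 -105 0 0 -12;-420 98 -105 0 0 -15;-460 112 -105 0 0 -18;-460 112 -105 0 0 -18;-460 112 -105 0 0 -18;-460 112 -105 0 0 -18' 0.9
python3 - <<'E'
from h import *
w=cam("wrist"); crop(w,0,0,512,384,1.5,"y_w");print(tool()[0])
E
```

```text
time_s: 33.55
eef_pos: [0.4466, 0.1488, 0.2488]
orientation: [2.429, -1.99, 0.001]
ft_force: [0.7, -1.4, -0.3]
opening: 0.0769
[0.44672247 0.14871799 0.24896219]
```

View pics/y_w.png

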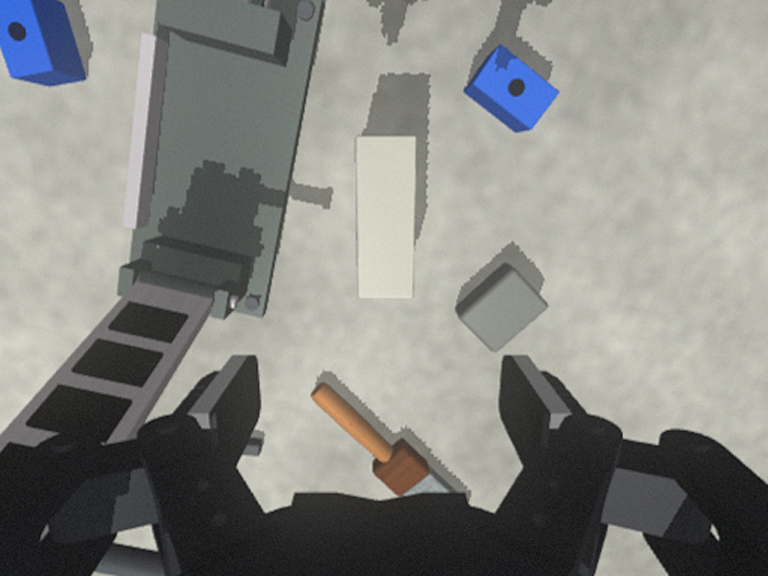

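```bash
python3 - <<'E'
from h import *
w=cam("wrist")
c=[onz(w,x/1.5-.2,y/1.5-.2,.08) for x,y in[(358,136),(415,136),(413,298),(359,298)]]
m=sum(c)/4; v=c[3]+c[2]-c[0]-c[1]; print(m,np.degrees(np.arctan2(v[1],v[0])),np.linalg.norm(c[0]-c[1]),np.linalg.norm(v)/2,(m-J0)@EX,(m-J0)@EY)
for x,y in[(322,22),(266,310)]:
    q=onz(w,x/1.5-.2,y/1.5-.2,.014); print("edge",q,(q-J0)@EX)
yaw=np.arctan2(v[1],v[0])+np.pi
goto([m[0],m[1],.055],yaw)
E
```

```text
[0.44654661 0.11814541 0.08      ] 101.36115084983793 0.036850935256925565 0.10931072962171345 -0.13615262508728618 0.011896408640526487
edge [ 0.5195597  -0.00785941  0.014     ] -0.057416325416469016
edge [0.5307314  0.22193833 0.014     ] -0.05682649225533832
[ 29.7   6.2 194.1] [ 0.  -0.1 -0. ]
```

```bash
python3 -m crank '30 6 60 0 0 0;30 6 120 0 0 0;30 6 165 0 0 0;30 6 195 0 0 0;30 6 195 0 0 0;30 6 195 0 0 0' 0.9
python3 -m crank '0 0 0 0 0 0;0 0 0 0 0 0;0 0 0 0 0 0;0 0 0 0 0 0;0 0 0 0 0 0' 0 70
python3 - <<'E'
from h import *
p,R=tool();print(p,(p-J0)@EX,(p-J0)@EY); t=J0+EX*-.080; goto([t[0],t[1],p[2]+.004],np.radians(267.4))
E
```

```text
time_s: 34.4
eef_pos: [0.4476, 0.1188, 0.0554]
orientation: [-2.431, 1.989, -0.003]
ft_force: [0.8, -0.6, 0.4]
opening: 0.0771
time_s: 35.02
eef_pos: [0.4478, 0.1193, 0.0555]
orientation: [-2.432, 1.988, -0.004]
ft_force: [0.6, -0.6, 8.3]
opening: 0.0387
[0.44776422 0.11926259 0.05549605] -0.13498761855726016 0.013068480513523387
[ 26.1 -50.1  -3.8] [-0.2 -0.1 14.1]
```

```bash
python3 -m crank '0 0 -6 0 0 0;0 0 -6 0 0 0;10 -20 -6 0 0 5;20 -40 -6 0 0 10;26 -50 -6 0 0 14;26 -50 -6 0 0 14;26 -50 -6 0 0 14'
python3 - <<'E'
from h import *
w=cam("wrist"); crop(w,0,0,512,384,1.5,"z_w");p,R=tool();print(p,(p-J0)@EX,(p-J0)@EY)
E
```

```text
time_s: 35.9
eef_pos: [0.4995, 0.1037, 0.0599]
orientation: [2.172, -2.267, -0.0]
ft_force: [-0.3, 0.8, -7.3]
opening: 0.0391
[0.49964145 0.10376509 0.05998964] -0.08244939040011981 -2.716755686307006e-05
```

View pics/z_w.png

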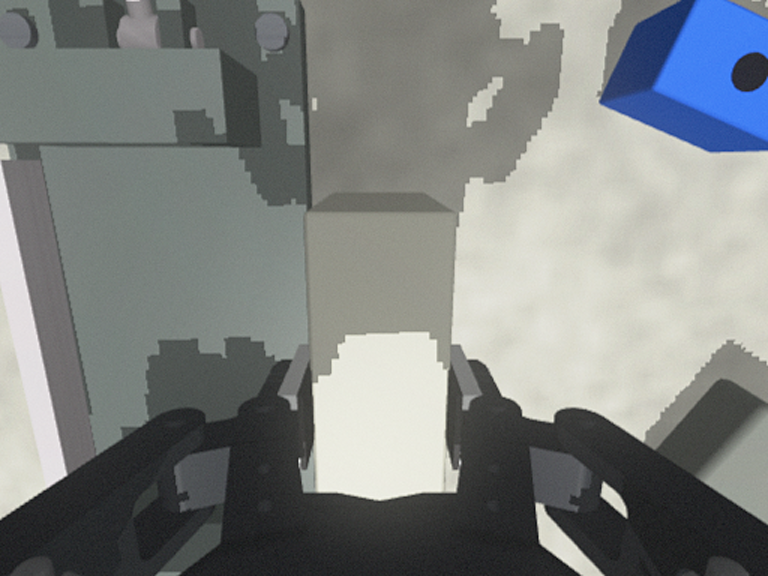

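```bash
python3 -m crank '0 0 3 0 0 0;0 0 5.5 0 0 0;0 -3 5.5 0 0 0;0 -5 5.5 0 0 0;0 -6 5.5 0 0 0;0 -6 5.5 0 0 0'
```

```text
time_s: 36.7
eef_pos: [0.5042, 0.1036, 0.0554]
orientation: [2.171, -2.267, -0.003]
ft_force: [-11.7, -0.2, 14.8]
opening: 0.0385
```

```bash
python3 -m crank '0 0 0 0 0 0;0 0 0 0 0 0;0 0 0 0 0 0;0 0 -40 0 0 0;0 0 -70 0 0 0;0 0 -70 0 0 0' 0.75
python3 - <<'E'
from h import *
t=J0+EX*-.125; goto([t[0],t[1],.13],np.radians(177.4)); p,R=tool()
w=cam("wrist"); crop(w,0,0,512,384,1.,"aa_w")
E
```

```text
time_s: 37.45
eef_pos: [0.5087, 0.1035, 0.127]
orientation: [-2.17, 2.268, -0.006]
ft_force: [0.7, -0.8, -0.1]
opening: 0.064
[ 0.  51.6 -3.3] [-0.3  0.2 90.1]
```

View pics/aa_w.png

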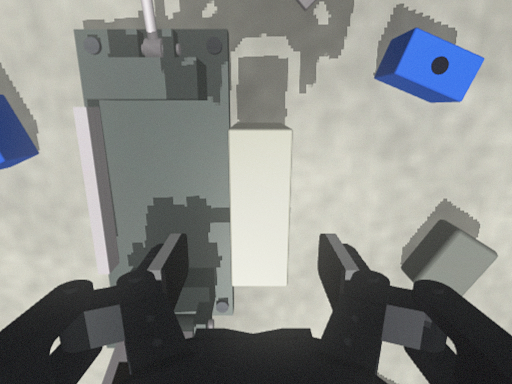

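```bash
python3 -m crank '0 52 -3 0 0 90;0 52 -3 0 0 90;0 52 -3 0 0 90;0 52 -3 0 0 90;0 52 -3 0 0 90;0 52 -3 0 0 90;0 52 -3 0 0 90;0 52 -3 0 0 90;0 52 -3 0 0 90;0 52 -3 0 0 90' 0.7
python3 - <<'E'
from h import *
w=cam("wrist"); crop(w,0,0,512,384,1.5,"ab_w");t=J0+EX*-.125; goto([t[0],t[1],.054],np.radians(177.4)); p,R=tool()
E
```

```text
time_s: 38.75
eef_pos: [0.4542, 0.1056, 0.1269]
orientation: [-0.068, -3.14, 0.002]
ft_force: [0.3, -0.1, 0.2]
opening: 0.0598
[-2.9  0.3 73. ] [-0.1 -0.1  0.2]
```

View pics/ab_w.png

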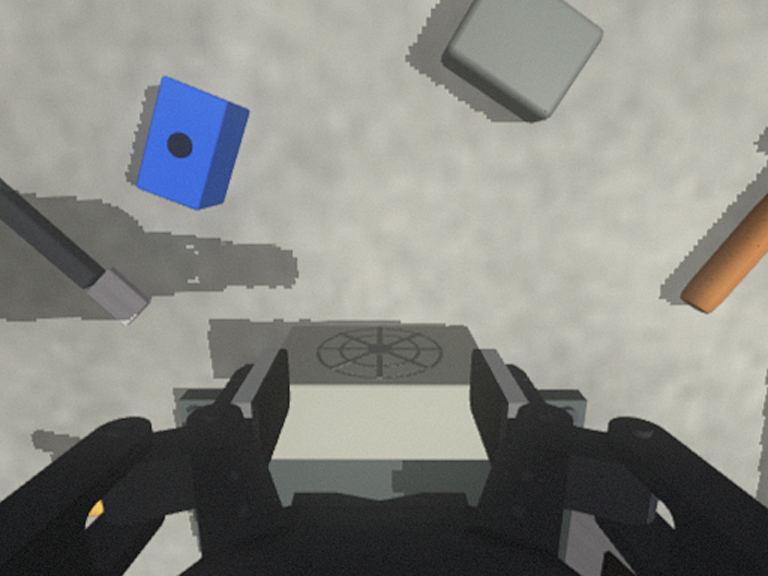

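```bash
python3 -m crank '0 0 40 0 0 0;0 0 73 0 0 0;0 0 73 0 0 0;0 0 73 0 0 0'; python3 -m crank '-8 0 0 0 0 0;-14 0 0 0 0 0;-18 0 0 0 0 0;-21 0 0 0 0 0;-24 0 0 0 0 0'
python3 - <<'E'
from h import *
w=cam("wrist"); crop(w,0,0,512,384,1.5,"ac_w"); s=cam("side"); crop(s,170,170,340,300,4,"ac_s")
E
```

```text
time_s: 39.3
eef_pos: [0.4553, 0.1057, 0.0556]
orientation: [0.068, 3.14, -0.002]
ft_force: [0.2, -0.5, 0.4]
opening: 0.0598
time_s: 39.92
eef_pos: [0.4781, 0.1045, 0.0547]
orientation: [-0.069, -3.14, 0.002]
ft_force: [-4.1, 0.6, 4.2]
opening: 0.06
```

View pics/ac_w.png

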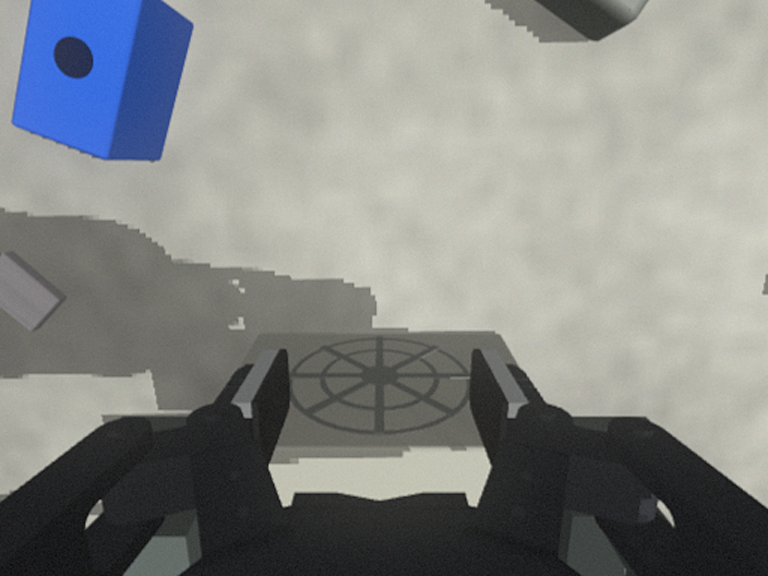

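View pics/ac_s.png

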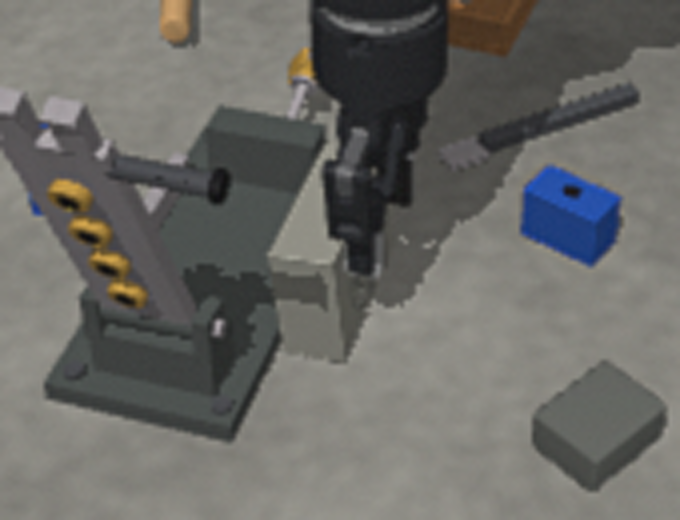

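```bash
python3 -m crank '-3 0 0 0 0 0;-6 0 0 0 0 0;-9 0 0 0 0 0;-12 0 0 0 0 0;-14 0 0 0 0 0'
python3 - <<'E'
from h import *
s=cam("side"); crop(s,170,170,340,300,4,"ad_s")
E
```

```text
time_s: 40.65
eef_pos: [0.4929, 0.1039, 0.055]
orientation: [0.069, 3.141, -0.002]
ft_force: [-5.7, 0.4, 9.0]
opening: 0.0597
```

View pics/ad_s.png

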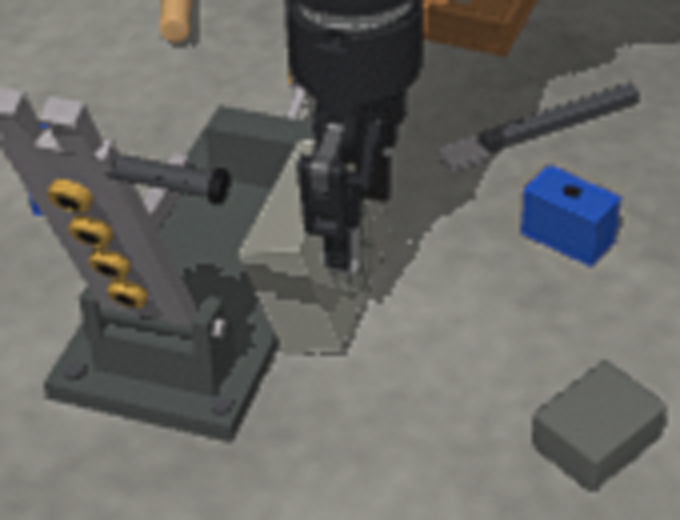

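```bash
python3 -m crank '-3 0 0 0 0 0;-6 0 0 0 0 0;-9 0 0 0 0 0;-12 0 0 0 0 0;-12 0 0 0 0 0'
python3 - <<'E'
from h import *
s=cam("side"); crop(s,170,170,340,300,4,"ae_s")
E
```

```text
time_s: 41.32
eef_pos: [0.5057, 0.1034, 0.0551]
orientation: [0.069, 3.139, -0.002]
ft_force: [-0.6, -0.5, -0.0]
opening: 0.0597
```

View pics/ae_s.png

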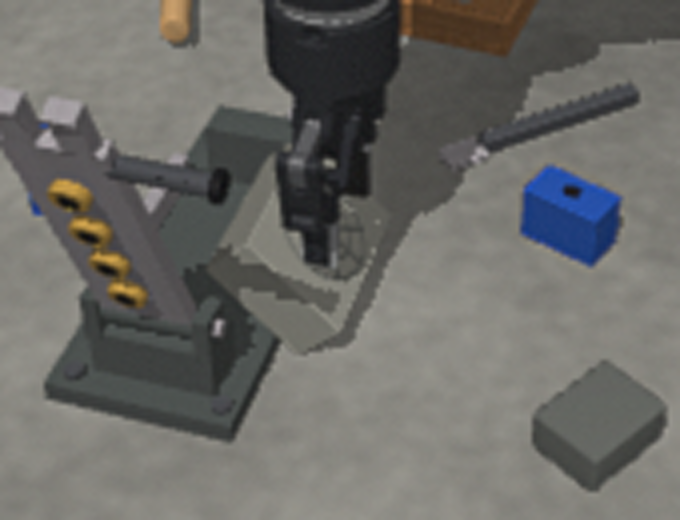

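```bash
python3 -m crank '0 0 0 0 0 0;0 0 0 0 0 0;0 0 0 0 0 0;0 0 0 0 0 0'
python3 - <<'E'
from h import *
s=cam("side"); crop(s,170,170,340,300,4,"af_s")
E
```

```text
time_s: 41.88
eef_pos: [0.5048, 0.1034, 0.0548]
orientation: [0.069, 3.14, -0.002]
ft_force: [0.3, -0.8, 0.2]
opening: 0.0597
```

View pics/af_s.png

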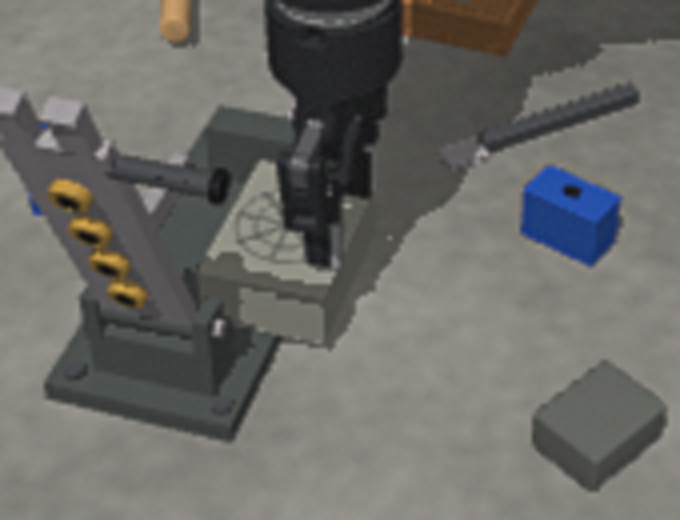

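```bash
python3 -m crank '0 0 -40 0 0 0;0 0 -70 0 0 0;40 0 -80 0 0 0;65 0 -80 0 0 0;65 0 -80 0 0 0;65 0 -80 0 0 0'
python3 - <<'E'
from h import *
w=cam("wrist"); crop(w,0,0,512,384,1.5,"ag_w");p,R=tool();print(p,(p-J0)@EX,(p-J0)@EY)
E
```

```text
time_s: 42.68
eef_pos: [0.4408, 0.1064, 0.135]
orientation: [0.069, 3.139, -0.002]
ft_force: [0.4, -0.3, -0.2]
opening: 0.06
[0.44095219 0.10633052 0.13494583] -0.14119797086752497 -0.00016401239647685325
```

View pics/ag_w.png

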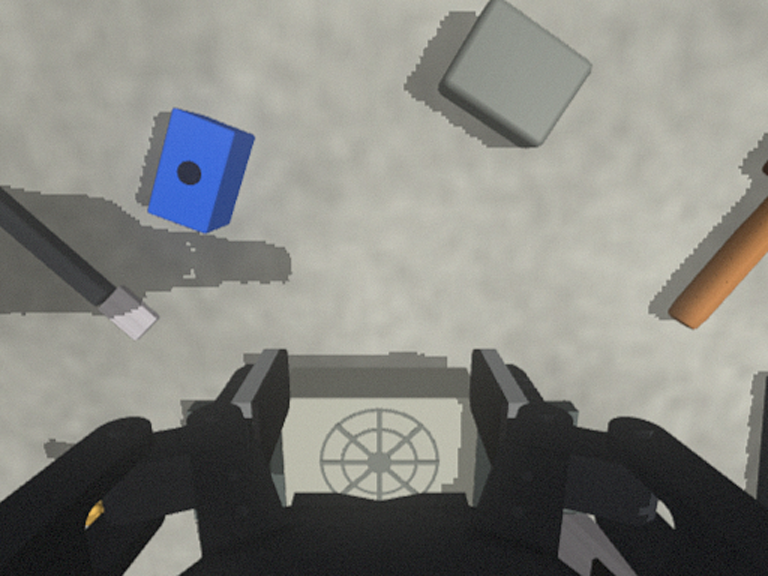

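```bash
python3 - <<'E'
from h import *
w=cam("wrist")
for x,y in[(300,397),(455,398),(380,462)]:
    q=onz(w,x/1.5-.2,y/1.5-.2,.054);print(q,(q-J0)@EX,(q-J0)@EY)
E
python3 -m crank '0 0 50 0 0 0;0 0 90 0 0 0;0 0 112 0 0 0;0 0 112 0 0 0;-20 0 112 0 0 0;-36 0 112 0 0 0;-44 0 112 0 0 0;-52 0 112 0 0 0;-60 0 112 0 0 0'
```

```text
[0.49314845 0.05954443 0.054     ] -0.08690174479671747 -0.04450228404846235
[0.4974708  0.14348014 0.054     ] -0.08644475665442938 0.039548320863187575
[0.5359333  0.10105627 0.054     ] -0.04606922033743078 -0.0010638532113670894
time_s: 43.9
eef_pos: [0.4978, 0.1037, 0.0229]
orientation: [-0.069, -3.137, 0.002]
ft_force: [-6.9, 1.5, 5.0]
opening: 0.0598
```

```bash
python3 -m crank '-6 0 0 0 0 0;-12 0 0 0 0 0;-18 0 0 0 0 0;-24 0 0 0 0 0;-29 0 0 0 0 0;-33 0 0 0 0 0;-33 0 0 0 0 0'
python3 - <<'E'
from h import *
p,R=tool();print((p-J0)@EX)
w=cam("wrist"); crop(w,0,0,512,384,1.5,"ah_w")
E
```

```text
time_s: 44.78
eef_pos: [0.5317, 0.1022, 0.0229]
orientation: [-0.069, -3.139, 0.002]
ft_force: [-5.0, 0.3, 2.2]
opening: 0.0598
-0.05037278357557697
```

View pics/ah_w.png

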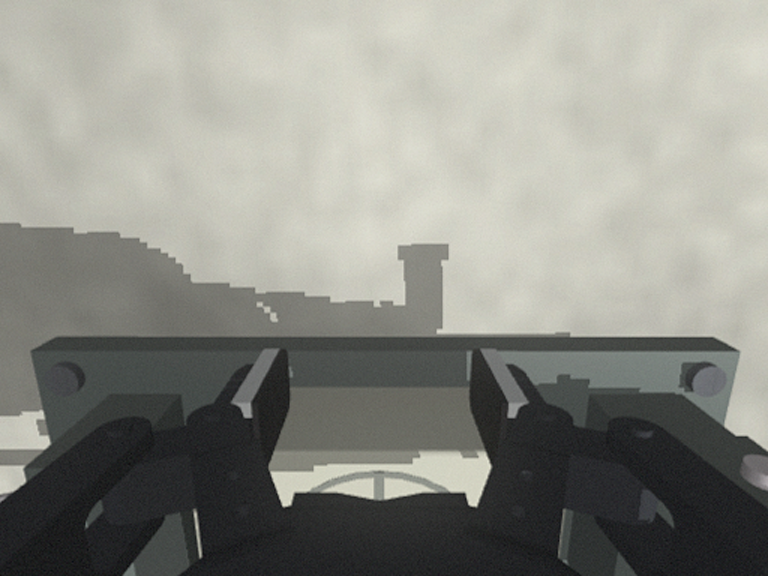

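```bash
python3 -m crank '-3 0 0 0 0 0;-6 0 0 0 0 0;-8 0 0 0 0 0;-8 0 0 0 0 0'; python3 -m crank '-2 0 0 0 0 0;-4 0 0 0 0 0;-4 0 0 0 0 0'
python3 - <<'E'
from h import *
p,R=tool();print((p-J0)@EX)
E
```

```text
time_s: 45.32
eef_pos: [0.5401, 0.1018, 0.0228]
orientation: [-0.069, -3.14, 0.002]
ft_force: [-5.5, -0.0, 1.3]
opening: 0.0595
time_s: 45.7
eef_pos: [0.5432, 0.1016, 0.0227]
orientation: [-0.069, -3.138, 0.002]
ft_force: [-8.1, 1.2, 5.6]
opening: 0.0598
-0.03887342766565574
```

```bash
python3 -m crank '-1 0 0 0 0 0;-2 0 0 0 0 0;-2 0 0 0 0 0'; python3 -m crank '-1 0 0 0 0 0;-2 0 0 0 0 0;-2 0 0 0 0 0'
```

```text
time_s: 46.08
eef_pos: [0.5431, 0.1017, 0.0225]
orientation: [-0.069, -3.135, 0.002]
ft_force: [-14.7, 0.4, 10.4]
opening: 0.0599
time_s: 46.45
eef_pos: [0.5431, 0.1016, 0.0222]
orientation: [-0.068, -3.132, 0.002]
ft_force: [-22.9, 1.2, 15.0]
opening: 0.0599
```

```bash
python3 -m crank '4 0 0 0 0 0;12 0 0 0 0 0;60 0 0 0 0 0;60 0 -60 0 0 0;60 0 -120 0 0 0;100 0 -180 0 0 0;120 0 -230 0 0 0;120 0 -230 0 0 0;120 0 -230 0 0 0'
python3 - <<'E'
from h import *
w=cam("wrist"); crop(w,0,0,512,384,1.5,"ai_w"); s=cam("side"); crop(s,150,110,350,290,3.3,"ai_s");t=cam("top"); crop(t,140,90,420,260,2.8,"ai_t")
E
```

```text
time_s: 47.58
eef_pos: [0.4293, 0.107, 0.253]
orientation: [0.069, 3.139, -0.002]
ft_force: [-0.7, -0.1, -0.6]
opening: 0.0599
```

View pics/ai_w.png

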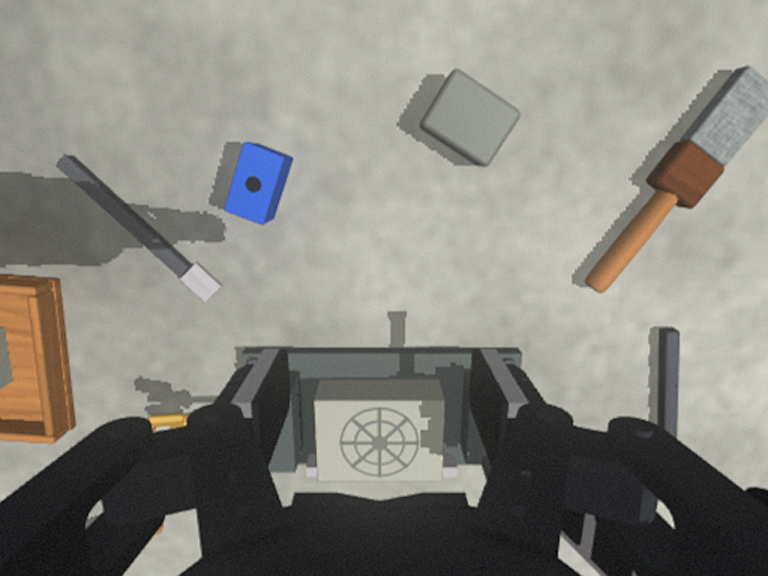

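View pics/ai_s.png

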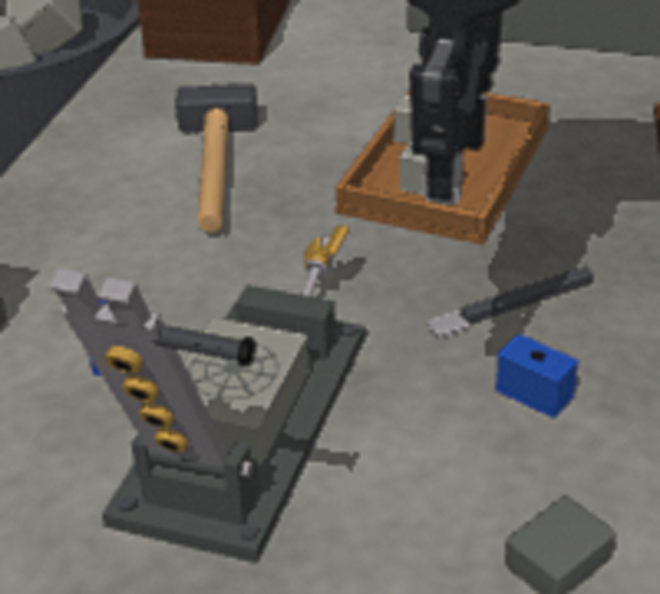

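View pics/ai_t.png

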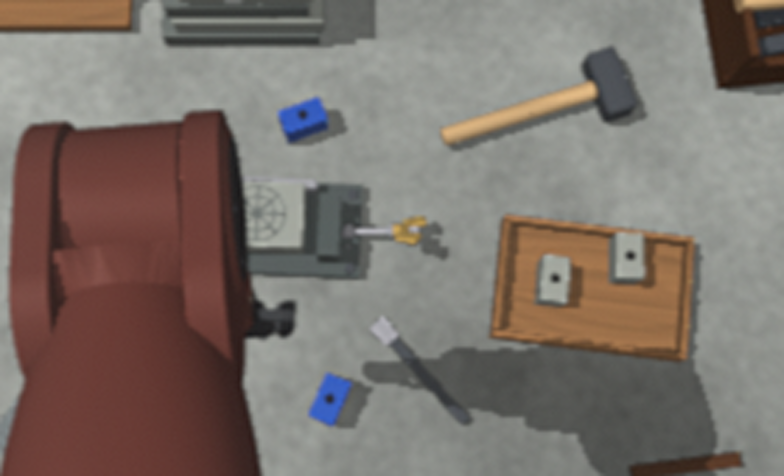

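```bash
python3 - <<'E'
from h import *
w=cam("wrist")
for n,x,y,z in[("nL",314,401,.054),("nR",445,399,.054),("fL",317,482,.054),("fR",441,480,.054),("cen",379,443,.054),("stopL",306,468,.034)]:
    q=onz(w,x/1.5-.2,y/1.5-.2,z);print(n,q,(q-J0)@EX,(q-J0)@EY)
goto([.5,-.30,.25],np.radians(177.4))
E
```

```text
nL [0.54770572 0.04582889 0.054     ] -0.03176811961529042 -0.0556944765370015
nR [0.55064684 0.15408822 0.054     ] -0.03380986274622441 0.052591891452183494
fL [0.62630775 0.04192956 0.054     ] 0.04693467949136549 -0.05597421757503181
fR [0.62900511 0.15007773 0.054     ] 0.044654531495876296 0.052189887324846404
cen [0.58977834 0.09775909 0.054     ] 0.007873643213869427 -0.0018808687583342018
stopL [0.6265272  0.02914549 0.034     ] 0.04774197763008136 -0.068735408203556
[ -89.4 -403.3    2.1] [-0.1 -0.1  0.1]
```

```bash
python3 -m crank '0 -60 -20 0 0 0;0 -120 -20 0 0 0;0 -180 -20 0 0 0;0 -240 -20 0 0 0;-30 -300 -20 0 0 0;-30 -360 -20 0 0 0;-30 -403 -20 0 0 0;-30 -403 -20 0 0 0;-30 -403 -20 0 0 0'
python3 - <<'E'
from h import *
w=cam("wrist"); crop(w,0,0,512,384,1.5,"aj_w"); print(tool()[0]);t=cam("top"); crop(t,150,110,400,235,3.2,"aj_t")
E
```

```text
time_s: 48.9
eef_pos: [0.4408, -0.2966, 0.2723]
orientation: [-0.07, -3.14, -0.0]
ft_force: [-0.6, 0.1, 0.9]
opening: 0.0598
[ 0.44090763 -0.29612354  0.27269506]
```

View pics/aj_w.png

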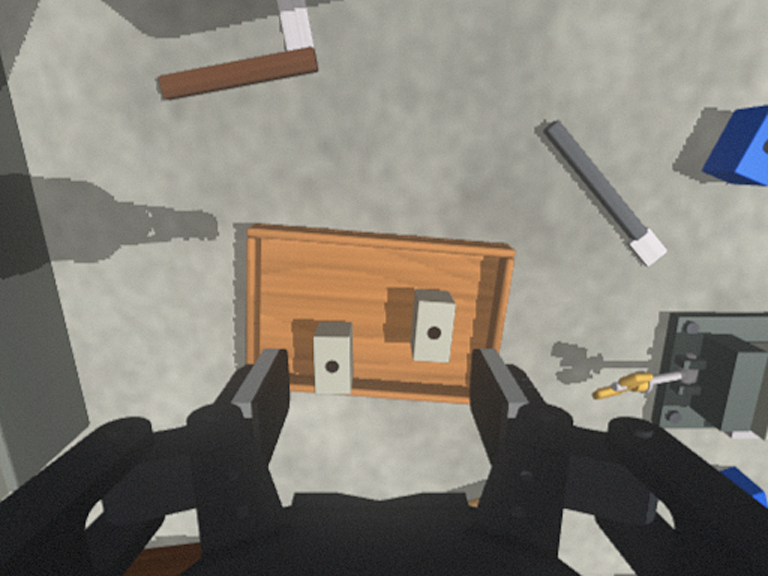

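View pics/aj_t.png

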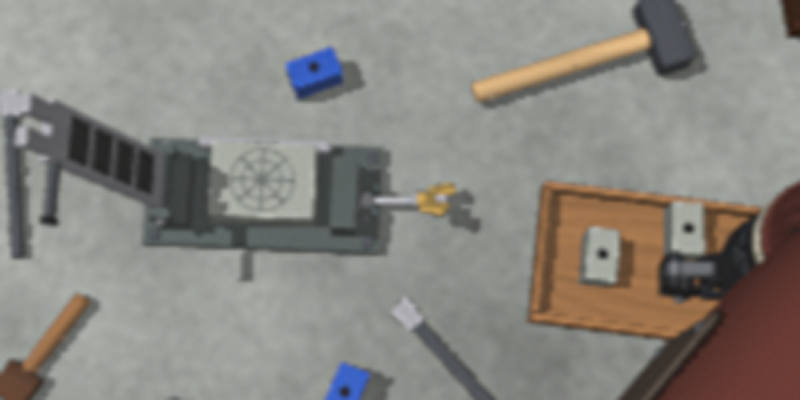

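```bash
python3 - <<'E'
from h import *
w=cam("wrist"); crop(w,185,185,335,275,5,"ak_w")
T=np.array([.5093,-.3018,0]);v=np.array([.1157,.9933,0]);u=np.array([v[1],-v[0],0])
f=lambda x,y,z:onz(w,x/1.5-.2,y/1.5-.2,z)
for nm,P in{"L":[(314,335),(353,335),(352,394),(314,393)],"R":[(416,303),(455,304),(450,362),(414,361)]}.items():
    q=[f(x,y,.048) for x,y in P]; m=sum(q)/4
    print(nm,m,(m-T)@u,(m-T)@v,[round(np.linalg.norm(q[i]-q[i-1]),4) for i in range(4)])
for x,y in [(332,366),(434,333)]:
    q=f(x,y,.048); print((q-T)@u,(q-T)@v)
for x,y in[(249,224),(514,247),(500,404)]:
    q=f(x,y,.032); print("tray",q,(q-T)@u,(q-T)@v)
E
```

```text
L [ 0.54130971 -0.34200549  0.048     ] 0.03644702390952808 -0.036232591689408886 [np.float64(0.0551), np.float64(0.0334), np.float64(0.0561), np.float64(0.0338)]
R [ 0.51551886 -0.2539561   0.048     ] 0.0006416572033268201 0.04824287185140084 [np.float64(0.0529), np.float64(0.0328), np.float64(0.053), np.float64(0.0314)]
0.037673106354164106 -0.03726914941684443
0.0006031012096281721 0.04847627886410539
tray [ 0.41767505 -0.40548552  0.032     ] -0.07901464484789256 -0.1135918314038631
tray [ 0.44687792 -0.18324845  0.032     ] -0.07572026578468145 0.11053502067244622
tray [ 0.5952664  -0.19114838  0.032     ] 0.07258803652601699 0.1198565653005796
```

View pics/ak_w.png

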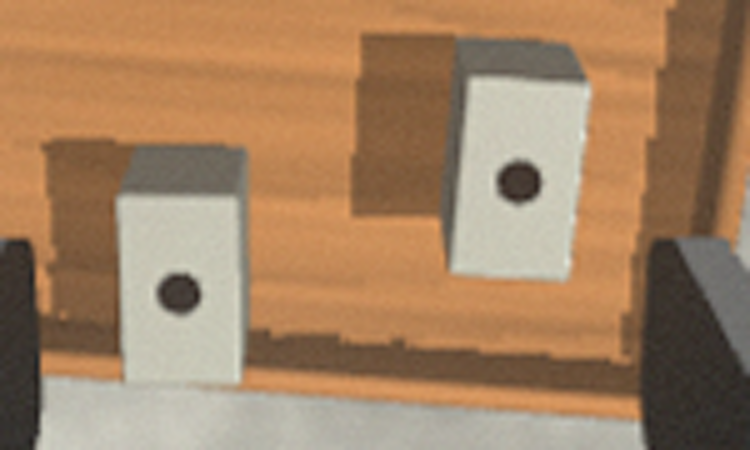

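```bash
python3 -m crank '60 0 -20 0 0 0;100 0 -20 0 0 0;100 60 -20 0 0 0;100 120 -20 0 0 0;100 180 -20 0 0 0;100 240 -20 0 0 0;100 240 -20 0 0 0;100 240 -20 0 0 0'
python3 - <<'E'
from h import *
w=cam("wrist"); t=cam("top");s=cam("side"); crop(t,310,160,400,225,8,"al_t");crop(s,240,120,330,190,8,"al_s"); crop(s,0,60,512,384,1.5,"al_s2")
E
```

```text
time_s: 50.05
eef_pos: [0.3517, -0.0522, 0.2932]
orientation: [0.065, 3.14, -0.003]
ft_force: [-0.3, -1.0, -0.2]
opening: 0.0597
```

View pics/al_t.png

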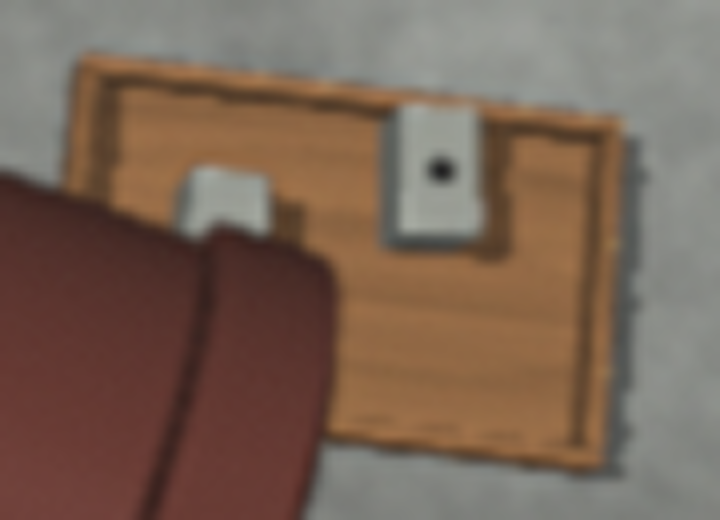

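View pics/al_s.png

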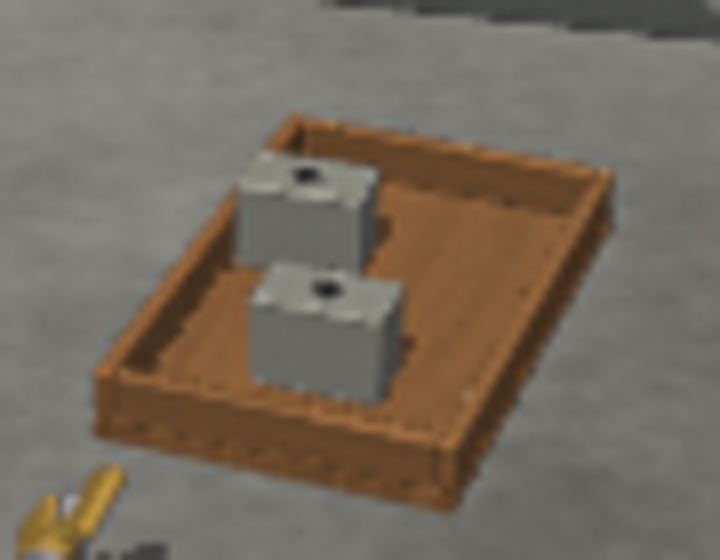

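View pics/al_s2.png

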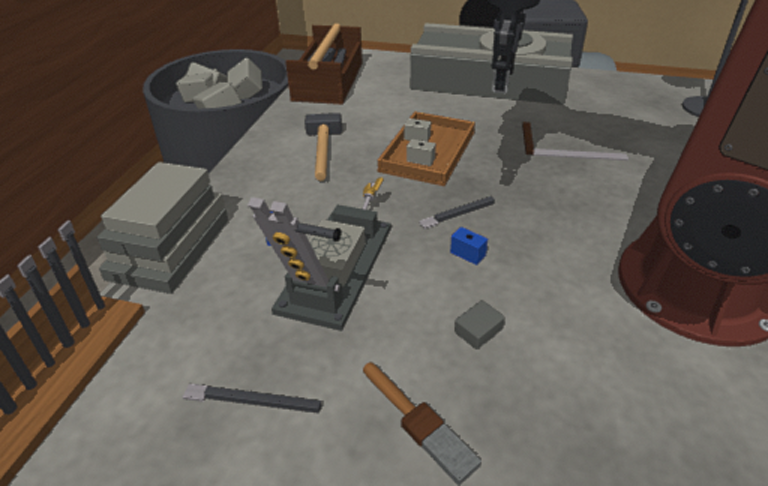

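```bash
python3 - <<'E'
from h import *
t=cam("top");s=cam("side")
print(tri(t,(310+441/8-.45,160+170/8-.45),s,(240+307/8-.45,120+175/8-.45)))
# R hole, panel rosette, leaf unaffected: check panel centre via side
print(env.sense()["ft_force"], env.sense()["time_s"])
E
```

```text
(array([ 0.54476446, -0.34440217,  0.04348588]), np.float64(0.0005557318037040209))
[-0.19808662  0.53340329  0.01281107] 50.3
```

```bash
python3 -c "
from bench import env
print(env.job_done())"
```

```text
the job is handed in; nothing more can be done
None
```

The job is handed in at about 50 s of the 210 s allowed, with every step carried out. No verdict was reported.

**What I did**
- I backed the wing nut off about 4.9 rad, swung the eyebolt out until it fell, and carried the leaf over onto its stop.
- I put both blocks that were there in the tray.
- I gripped the panel and set it square against the bed's near edge. Then I tipped it onto the bed and pushed it until it stopped moving against the back stop (force rising to 23 N).

**Last checks**
- **Bolt and leaf:** the camera views show the bolt out and down at about 1.25 rad and the leaf leaning back on its stop.
- **Panel:** it lies flat with the rosette up and looks square. Its centre is at about x +8 mm, y −2 mm in the jig frame.
- **Blocks:** one block was knocked about 37 mm sideways inside the tray after I placed it. It still stands upright against the far wall, inside the limits.
- **Tools and clearance:** none of the tools looked moved by eye; I did not measure them. The arm stood clear of everything.

**Small disagreements**
- My jig frame is off by 2–3 mm. The bed's near edge came out at −57 to −58 mm instead of −55 mm, while the stop face came out at +50 mm.
- The knocked block's top was found at 43 mm across two views, against an expected 48 mm. I put this down to pixel error.

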